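# Load the presetter's turntable and couple its counterweight

## Robot

A 6-joint arm with a two-finger parallel gripper is mounted at the origin on the work surface. World frame = base frame: x ahead of the robot, y to its left, z up, the work surface at z = 0. Lengths are in m, angles in rad, forces in N, time in s.
With the tool pointing down it reaches from about 0.275 to 0.775 m from the base axis. Payload 14.6 kg.
Tool frame: the origin (TCP) lies at the very end of the fingers, on their centre line; the grasp point (between the pads) lies 19 mm behind it; z points along the fingers, y is the line along which they close (so a half turn about z gives the same grasp; the last joint's range is limited). The gripper opens to 85 mm and grips with 20 to 120 N. Pads are 22 mm wide; open, the fingers measure 114 mm over their backs; the gripper's body (76 mm by 85 mm) begins 54 mm behind the grasp point. The pads swing forward as they close: fully open they stand 13 mm farther back than shut.
Start: joints at [-1.306, 0.263, -0.048, 1.259, 0, 1.415], TCP at [0.214, -0.479, 0.231] pointing down, gripper open.
Joint ranges: [-2.65, 2.65], [-0.89, 1.7], [-1.18, 1.37], [-2.13, 2.11], [-1.35, 1.29], [-3.14, 3.14]. Speed limits (rad/s): [1.89, 1.89, 2.57, 2.79, 3.14, 3.14].

## Interface

Orientations are given as a unit quaternion [x, y, z, w].
In Python, from workcell import ctrl gives the robot as it stands.
- The arm moves only by the tool arm_command, never from a script. Its argument "commands" is a list of rows, each a list of 7 numbers: the turn, a rotation vector about the tool's x, y, z in degrees, then the shift along the tool's x, y, z in mm, then the finger opening in mm, from 0 to 85.4. In form: [[rx, ry, rz, dx, dy, dz, gripper], ...]. A call has 1 to 10 rows; each row shifts and turns the commanded pose from where the row before left it, along the tool's axes as they then stand; what a row does not reach is not made up. A row lasts 1/10 s, in which the tool goes at most 50 mm and 8.59 degrees, less where a joint would pass 70% of its speed; a pose out of reach is approached as far as the arm can. A call with a gripper value outside its range is refused whole. The fingers move at their own pace and stop on an object; the grip force is fixed at half the most. Time passes only in rows, so rows that do not move let the fingers close. It gives the time, the measured TCP pose, the force, the opening and the grip force at its end, in the units of the state.
- ctrl.observe(): the state, without advancing time (a new reading comes with each control period).
- ctrl.grab_frame(name): name is "scene" or "side" or "wrist"; returns the picture (400x640x3 uint8, red, green, blue); there is no depth.
- ctrl.calibration(name): a dict with "intrinsics" (3x3 intrinsics, pixels), "k1" (the pictures are not rectified: a ray, as slopes to the right and down, at radius r is drawn at 1 + k1 r^2 times it, then the intrinsics apply), "extrinsics" (4x4, takes a point from world to camera coordinates). Camera axes: x right, y up, looking along -z (the intrinsics and any distortion apply to the point x, -y, -z); pixel columns grow to the right and rows downward; lengths in m; the calibration is good to about 2 mm. A picture is of the moment at which its call begins: read the wrist's pose just before it. calibration takes no time and is no camera call; for the wrist camera it gives the pose at the moment of the call.
- ctrl.finish_job(): hands the job in; it is judged then, once.
Trained networks look in the newest picture that a camera, given by its name, has taken for a name from the list of things; names that differ only in an ending like _2 or _b are one class to them, and where a whole thing is asked for, a point or a joint stands for the part that bears it (a point fixed in the world has none). Each returns a list of dicts, best first, with "p" (0 to 1); they miss things now and then, are a little off and sometimes report something else, mostly with a low value. They report only what shows in the picture. A call takes as long as a camera call.
- ctrl.recognise(camera, label): "uv" ([column, row] in pixels, amid what is visible of it).
- ctrl.trace(camera, label): "pixels" (400x640 bool, what is visible of it) and "uv" ([column, row] in pixels, amid what is visible of it).
The state is a dict: "t": time; "joints": joint angles; "dq": joint speeds; "joint_efforts": joint torques, N m; "position": TCP position; "tool_rot": TCP orientation; "force": force on the tool from outside, world axes, zero at the start; "torque": the same for the moment, N m; "opening": finger opening in m; "finger_force": force on a finger pad.
Only numpy, scipy, OpenCV 4.12 (cv2) and the standard library are available. Lean on these libraries where they do the work, as an engineer would, in place of code of your own. Each camera call takes 0.05 s, during which the arm holds its last target. There are 200 camera calls.

## Task

Set up the indexing turntable for its balance run. First stand every loose tool holder on the bench upright in the turntable's blue tray; then turn the turntable by its red post, counter-clockwise seen from above, until it clicks into its detent with the red post at the yellow mark; and only then raise the handle of the blue counterweight coupler on its parking stand, lift it off with the handle up, lower it fully home onto the turntable's ball and press the handle fully down to lock it. At the end the holders must still stand in the tray and the turntable be in its detent; leave the other things on the bench where they are.

Things in the scene. Friction and masses are not known exactly. Their poses are not given: they have to be found in the camera images.
- holder1_mid (a point): loose tool holder standing on its flat foot, 92 mm tall, 0.3 kg: dark foot disc 46 mm diameter, 20 mm high; above it a steel body 34 mm diameter up to 70 mm (grip here), then a thin brass cutter 12 mm diameter up to 92 mm. The point is on its axis 46 mm above its underside. z is its axis, up. May be absent (two or three of the four are there)
- holder2_mid (a point): loose tool holder standing on its flat foot, 92 mm tall, 0.3 kg: dark foot disc 46 mm diameter, 20 mm high; above it a steel body 34 mm diameter up to 70 mm (grip here), then a thin brass cutter 12 mm diameter up to 92 mm. The point is on its axis 46 mm above its underside. z is its axis, up. May be absent (two or three of the four are there)
- holder3_mid (a point): loose tool holder standing on its flat foot, 92 mm tall, 0.3 kg: dark foot disc 46 mm diameter, 20 mm high; above it a steel body 34 mm diameter up to 70 mm (grip here), then a thin brass cutter 12 mm diameter up to 92 mm. The point is on its axis 46 mm above its underside. z is its axis, up. May be absent (two or three of the four are there)
- holder4_mid (a point): loose tool holder standing on its flat foot, 92 mm tall, 0.3 kg: dark foot disc 46 mm diameter, 20 mm high; above it a steel body 34 mm diameter up to 70 mm (grip here), then a thin brass cutter 12 mm diameter up to 92 mm. The point is on its axis 46 mm above its underside. z is its axis, up. May be absent (two or three of the four are there)
- turntable (a joint): angle (rad) of the aluminium turntable disc (radius 155 mm, top 50 mm above the bench), counter-clockwise from above. Starts at 0 to 0.35. Only detent: 1.571, a sprung brass plunger at the yellow diamond mark, where the post then stands; it holds within 0.04 rad and is entered over a small bump (5 N at the post; else 2 N). Elsewhere the disc stays where left. Stops at -0.2 and 1.8
- axis (a point): centre of the turntable's top, on its vertical axis. The frame turns with the disc: x points from the axis to the tray, the ball is on the -x side, the red post on the -y side
- tray (a point): centre of the floor (black mat, 52 mm above the bench) of the blue-rimmed tray on the turntable, 85 mm from the axis. Turns with the disc: x points outward from the axis, y along the tray, z up. Inside 66 mm (x) by 210 mm (y); rim 12 mm above the mat. Three holders fit in a row along y, 70 mm apart
- post (a point): the red upright post on the turntable for turning it by: 20 mm diameter, 55 mm tall, from 50 to 105 mm above the bench, 125 mm from the axis; the point is on its axis 85 mm above the bench
- ball (a point): centre of the steel ball stud on the turntable: ball 44 mm diameter, centre 46 mm above the disc's top (96 mm above the bench), 85 mm from the axis opposite the tray, on a 20 mm neck over a round flange 104 mm diameter and 6 mm thick
- stand_ball (a point): centre of the same kind of ball stud on the fixed grey parking stand (110 by 150 mm) where the coupler starts, its weight block on a saddle between two low cheeks (lift straight up); 60 mm above the bench, flange top 20 mm above the bench
- socket (a point): point in the coupler where the ball's centre belongs. Loose, 0.8 kg: square blue shell 64 mm wide with a 90 mm foot, open below; underside 40 mm below this point, flat on the flange when seated; 49 mm wide inside (the ball guides it; any heading will do). z up; x points the way the handle sticks out; a dark weight block, 64 mm wide, sticks out 94 mm to -x, 12 to 52 mm above the underside
- lug (a point): centre of the black lifting lug on top of the coupler, to carry it by: 44 mm (x) by 26 mm (y) by 44 mm tall, 55 mm above the socket point, its top 77 mm above it; axes as the socket
- handle (a joint): angle (rad) of the coupler's handle: 0 = down, level, locked (a jaw grips under the ball); grows as the outer end is raised, stop at 1.0. Hinge axis level, along the coupler's y, 42 mm from the socket point along x, 12 mm above it. The jaw clears the ball above about 0.5. Turns at 1 to 2 N at the knob, stays where left; over 4 N lifts the coupler
- grip (a point): centre of the red ball knob, 28 mm diameter, at the handle's outer end: 85 mm from the hinge axis along the handle and 4 mm above the line through it. Its x points outward along the handle, a steel bar 14 mm wide and 10 mm thick. Pinched across (along the coupler's y) the knob can pivot in the fingers. On the parked coupler it is 76 mm above the bench with free air below
- wrench_grip (a point): handle of a loose wrench lying on the bench, to be left alone
- screwdriver_grip (a point): handle of a loose screwdriver lying on the bench, to be left alone
- spray_mid (a point): middle of a bottle 60 mm diameter, 170 mm tall, to be left alone
- jar_mid (a point): middle of a jar 72 mm diameter, 80 mm tall, to be left alone
- mug_mid (a point): middle of a white mug 80 mm diameter, 90 mm tall, to be left alone
- insert_box_mid (a point): middle of an orange box 110 x 70 x 35 mm, to be left alone
- ring_gauge_mid (a point): middle of a steel ring 80 mm diameter, 22 mm high, lying flat, to be left alone

How it is judged:
By the outcome, as a careful person would: the job done as asked, in the order asked, and still so for the second after the job is handed in, with the robot touching nothing.
Of holder1, holder2, holder3, holder4 only 2 to 3 are there at a start; the rules pass over those that are not, and their reading is None.
At some moment in a run one of holder1, holder2, holder3, holder4 may be knocked a few centimetres aside while the robot is not near it.
It also fails if it takes over 200 s, if anything falls off the work surface, if the arm or the gripper's body presses on something with over 40 N, if the wrist force passes 120 N, or if a joint passes its speed limit or range.

## Working session

There is one attempt and no reset: what is moved stays moved. The work goes in short steps, Python scripts to look and compute and a tool call to move; the robot and the scene stay as the last step left them, time stands still between calls to the robot, and variables do not carry over. Pictures are saved under pics/ and viewed, at most 14 in all, crops included, and the job is handed in when it is done.

Besides the shell and the picture viewer there is one more tool, called after "Call:" as name(argument=value, ...), one argument or row to a line, values as JSON. arm_command: Moves the arm, as the interface text tells. Its arguments: {"type":"object","properties":{"commands":{"type":"array","items":{"type":"array","items":{"type":"number"}}}},"required":["commands"]}

```bash
mkdir -p pics; ls; cat > h.py <<'E'
import numpy as np, cv2
from workcell import ctrl
from scipy.spatial.transform import Rotation as R
def ray(cam,uv,C=None):
    c=C or ctrl.calibration(cam); K=np.array(c["intrinsics"]);E=np.array(c["extrinsics"])
    k=float(c["k1"]); d=(np.array(uv,float)-K[:2,2])/[K[0,0],K[1,1]]
    u=d.copy()
    for _ in range(20): u=d/(1+k*(u@u))
    v=np.array([u[0],-u[1],-1.]); return -E[:3,:3].T@E[:3,3], E[:3,:3].T@v
def atz(cam,uv,z,C=None):
    o,d=ray(cam,uv,C); return o+d*(z-o[2])/d[2]
def proj(cam,p,C=None):
    c=C or ctrl.calibration(cam); K=np.array(c["intrinsics"]);E=np.array(c["extrinsics"])
    q=E[:3,:3]@np.array(p)+E[:3,3]; s=np.array([q[0],-q[1]])/-q[2]; s=s*(1+float(c["k1"])*(s@s))
    return s*[K[0,0],K[1,1]]+K[:2,2]
def tri(rays):
    A=0;b=0
    for o,d in rays:
        d=d/np.linalg.norm(d);P=np.eye(3)-np.outer(d,d);A=A+P;b=b+P@o
    return np.linalg.solve(A,b)
def snap(cam,name):
    im=ctrl.grab_frame(cam); cv2.imwrite(f"pics/{name}.png",im[:,:,::-1]); return im
def state():
    s=ctrl.observe(); r=R.from_quat(s["tool_rot"]); return s,r
E
cat > a.py <<'E'
from h import *
np.set_printoptions(precision=3,suppress=True)
for c in("scene","side"):
    snap(c,c+"0"); C=ctrl.calibration(c); print(c,ray(c,(320,200))[0],C["k1"])
    for l in ["holder1_mid","axis","tray","post","ball","stand_ball","socket","lug","grip","wrench_grip","spray_mid","jar_mid","mug_mid","insert_box_mid","ring_gauge_mid"]:
        print(l,[(np.round(d["uv"]).astype(int).tolist(),round(d["p"],2)) for d in ctrl.recognise(c,l)[:4]])
s,r=state();print(s, r.as_matrix())
E
python3 a.py
```

```text
pics
scene [ 1.806 -0.529  0.992] 0.04704116051156687
holder1_mid []
axis [([291, 219], 0.7)]
tray [([295, 216], 0.67)]
post [([292, 216], 0.78)]
ball [([294, 217], 0.81), ([425, 180], 0.52)]
stand_ball [([220, 257], 0.73), ([289, 217], 0.37)]
socket [([204, 236], 0.61)]
lug [([203, 234], 0.97), ([426, 180], 0.62)]
grip [([170, 227], 0.68)]
wrench_grip [([188, 287], 0.83)]
spray_mid [([376, 233], 0.69)]
jar_mid [([400, 216], 0.63), ([293, 215], 0.35), ([169, 232], 0.25)]
mug_mid [([338, 160], 0.76)]
insert_box_mid [([427, 179], 0.85), ([190, 286], 0.54)]
ring_gauge_mid [([209, 206], 0.81)]
side [1.132 0.949 0.94 ] -0.14016179441970525
holder1_mid [([444, 232], 0.57), ([251, 168], 0.48)]
axis [([301, 215], 0.65)]
tray [([302, 216], 0.88)]
post [([300, 214], 0.74)]
ball [([303, 217], 0.77)]
stand_ball [([250, 189], 0.82), ([251, 165], 0.48)]
socket []
lug [([250, 170], 0.6), ([252, 190], 0.26)]
grip [([421, 271], 0.73)]
wrench_grip [([204, 186], 0.64)]
spray_mid [([378, 295], 0.36)]
jar_mid [([330, 298], 0.61)]
mug_mid [([442, 234], 0.63), ([204, 182], 0.42), ([304, 214], 0.36)]
insert_box_mid [([444, 332], 0.95), ([207, 206], 0.7)]
ring_gauge_mid [([317, 169], 0.59)]
{'t': 1.6, 'joints': array([-1.306,  0.263, -0.048,  1.259, -0.   ,  1.415]), 'dq': array([-0.   ,  0.001,  0.   ,  0.002,  0.001, -0.   ]), 'joint_efforts': array([ -0.003, -63.742,  38.477,   0.001,  -0.   ,   0.   ]), 'position': array([ 0.214, -0.479,  0.231]), 'tool_rot': array([ 0.978,  0.208, -0.   , -0.   ]), 'force': array([ 0.3  ,  0.069, -0.112]), 'torque': array([-0.014, -0.055,  0.036]), 'finger_force': 0.0, 'opening': 0.08564675384864573} [[ 0.913  0.408 -0.   ]
 [ 0.408 -0.913  0.   ]
 [-0.    -0.    -1.   ]]
```

```bash
python3 - <<'E'
import cv2
for c,(x,y,w,h) in (("scene",(120,110,340,220)),("side",(150,110,340,250))):
    im=cv2.imread(f"pics/{c}0.png")[y:y+h,x:x+w]; s=2.3
    cv2.imwrite(f"pics/{c}0c.png",cv2.resize(im,None,fx=s,fy=s,interpolation=cv2.INTER_CUBIC))
E
```

```text
(no output)
```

View pics/scene0c.png

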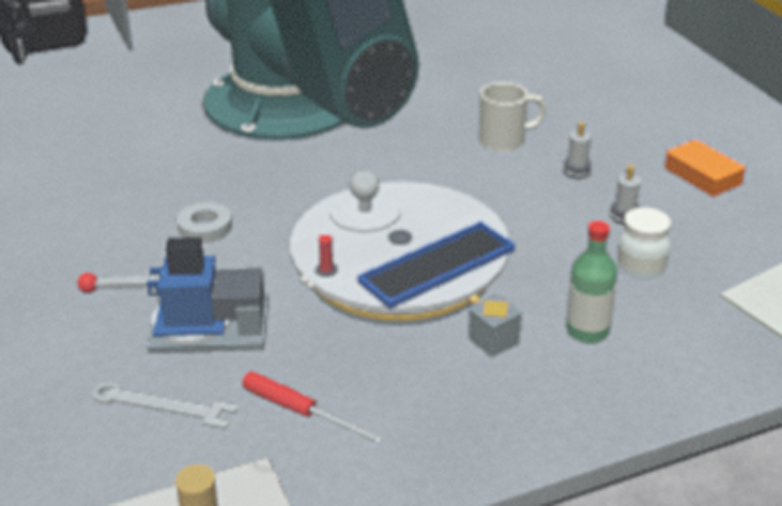

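View pics/side0c.png

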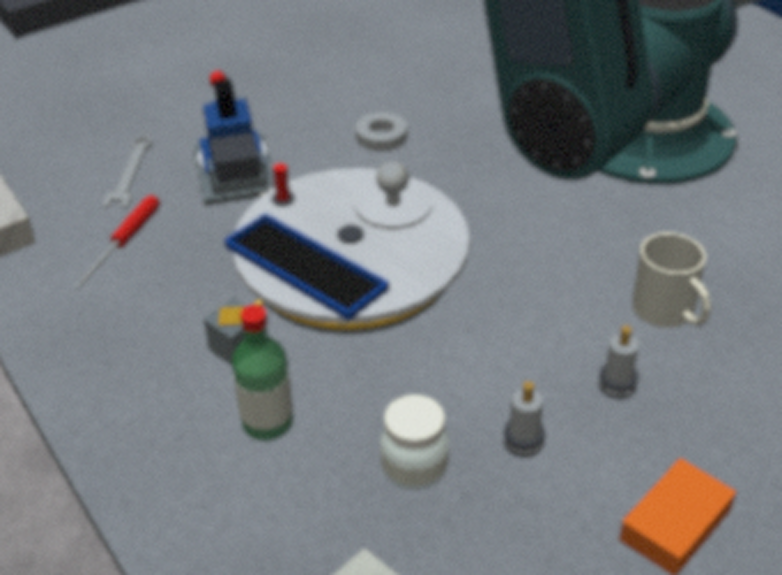

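The scene view shows the turntable with its ball, post and tray, the coupler parked at left, and two holders at about (371,176) and (392,195). No third holder shows yet.

```bash
cat > b.py <<'E'
from h import *
np.set_printoptions(precision=4,suppress=True)
P={"A":((579,152),(622,362),.046),"B":((626,195),(526,418),.046),"axis":((400,237),(350,234),.05),"ball":((364,185),(392,178),.096),
"posttop":((326,238),(281,167),.105),"knob":((88,283),(217,77),.076),"lugtop":((184,242),(224,83),.137),"mark":((495,308),(232,316),.06),
"spray":((599,232),(254,316),.165),"jar":((645,220),(415,413),.08),"mug":((503,92),(672,245),.09),"box":((705,160),(690,500),.035),"ring":((204,215),(381,125),.022)}
for k,(a,b,z) in P.items():
    a=np.array(a)/2.3+(120,110); b=np.array(b)/2.3+(150,110)
    ra,rb=ray("scene",a),ray("side",b); print(k,tri([ra,rb]),"z:",atz("scene",a,z)[:2],atz("side",b,z)[:2])
C=ctrl.calibration("wrist"); s,r=state(); o,_=ray("wrist",(320,200)); E=np.array(C["extrinsics"])
print(r.inv().apply(o-s["position"]), r.inv().as_matrix()@E[:3,:3].T, C["intrinsics"])
E
python3 b.py
```

```text
A [0.414  0.3669 0.0357] z: [0.4294 0.3572] [0.4218 0.3733]
B [0.5589 0.3661 0.0371] z: [0.569 0.358] [0.5657 0.3725]
axis [ 0.5459 -0.0025  0.0508] z: [ 0.5442 -0.002 ] [ 0.5459 -0.003 ]
ball [ 0.4629 -0.0236  0.0942] z: [ 0.4636 -0.0244] [ 0.4658 -0.0201]
posttop [ 0.5756 -0.1226  0.1013] z: [ 0.5815 -0.1243] [ 0.5776 -0.1183]
knob [ 0.516  -0.4268  0.076 ] z: [ 0.5181 -0.4266] [ 0.5145 -0.4286]
lugtop [ 0.5601 -0.3072  0.1368] z: [ 0.5638 -0.3072] [ 0.558  -0.3098]
mark [0.7476 0.0471 0.0529] z: [0.7543 0.0428] [0.7516 0.0551]
spray [0.7779 0.1725 0.1607] z: [0.7857 0.1685] [0.7782 0.1753]
jar [0.6755 0.3187 0.077 ] z: [0.6802 0.3157] [0.6764 0.3204]
mug [0.2703 0.2976 0.0923] z: [0.2719 0.2984] [0.264  0.2934]
box [0.4972 0.5516 0.028 ] z: [0.5143 0.5417] [0.4966 0.5519]
ring [ 0.3383 -0.2325  0.0207] z: [ 0.3391 -0.2329] [ 0.3403 -0.23  ]
[ 0.0816  0.0003 -0.1437] [[-0.0008  0.9477  0.3193]
 [ 1.      0.001  -0.0004]
 [-0.0007  0.3193 -0.9477]] [[339.9149   0.     320.535 ]
 [  0.     339.9149 201.0832]
 [  0.       0.       1.    ]]
```

Call:
arm_command(
  commands=[
    [0,0,-7.9,0,0,0,85],
    [0,0,-7.9,0,0,0,85],
    [0,0,-7.9,0,0,0,85],
    [0,0,-7.9,0,0,0,85],
    [0,0,-7.9,0,0,0,85],
    [0,0,-7.9,0,0,0,85],
    [0,0,-7.9,0,0,0,85],
    [0,0,-7.9,0,0,0,85],
    [0,0,-7.9,0,0,0,85],
    [0,0,-7.9,0,0,0,85],
  ],
)

```text
t: 2.6
position: [0.214, -0.4794, 0.2313]
tool_rot: [0.62, 0.785, -0.0, 0.0]
force: [0.1, 0.3, -0.2]
opening: 0.0847
finger_force: 0.0
```

Call:
arm_command(
  commands=[
    [0,0,0,34,21,-1,85],
    [0,0,0,34,21,-1,85],
    [0,0,0,34,21,-1,85],
    [0,0,0,34,21,-1,85],
    [0,0,0,34,21,-1,85],
    [0,0,0,34,21,-1,85],
    [0,0,0,34,21,-1,85],
    [0,0,0,34,21,-1,85],
    [0,0,0,34,21,-1,85],
    [0,0,0,34,21,-1,85],
  ],
)

```text
t: 3.6
position: [0.3419, -0.0992, 0.2415]
tool_rot: [0.622, 0.783, 0.0, 0.0]
force: [0.9, -0.6, -0.3]
opening: 0.085
finger_force: 0.0
```

Call:
arm_command(
  commands=[
    [0,0,0,34,21,-1,85],
    [0,0,0,34,21,-1,85],
    [0,0,0,34,21,-1,85],
    [0,0,0,34,21,-1,85],
    [0,0,0,34,21,-1,85],
    [0,0,0,34,21,-1,85],
    [0,0,0,34,21,-1,85],
    [0,0,0,34,21,-1,85],
    [0,0,0,34,21,-1,85],
    [0,0,0,34,21,-1,85],
  ],
)

```text
t: 4.6
position: [0.4698, 0.2797, 0.2513]
tool_rot: [0.622, 0.783, 0.0, 0.0]
force: [0.9, -1.7, 0.8]
opening: 0.0848
finger_force: 0.0
```

Call:
arm_command(
  commands=[
    [0,0,0,34,20,0,85],
    [0,0,0,34,20,0,85],
    [0,0,0,0,0,0,85],
    [0,0,0,0,0,0,85],
  ],
)

```text
t: 5.0
position: [0.493, 0.3536, 0.2507]
tool_rot: [0.622, 0.783, -0.0, -0.0]
force: [-0.6, 0.3, -0.7]
opening: 0.085
finger_force: 0.0
```

```bash
cat > c.py <<'E'
from h import *
import sys
np.set_printoptions(precision=4,suppress=True)
n=sys.argv[1]
snap("wrist",n)
C=ctrl.calibration("wrist");s,r=state();print(s["t"],s["position"],r.as_euler("ZYX",degrees=True))
for l in sys.argv[2:]:
    l,z=l.split(":")
    for d in ctrl.trace("wrist",l)[:4]:
        m=d["pixels"];ys,xs=np.nonzero(m)
        print(l,round(d["p"],2),d["uv"],"box",xs.min(),xs.max(),ys.min(),ys.max(),"->",atz("wrist",d["uv"],float(z),C)[:2])
E
python3 c.py w1 holder1_mid:.04
```

```text
5.05 [0.493  0.3529 0.2511] [ 103.0682    0.0169 -179.9703]
```

View pics/w1.png

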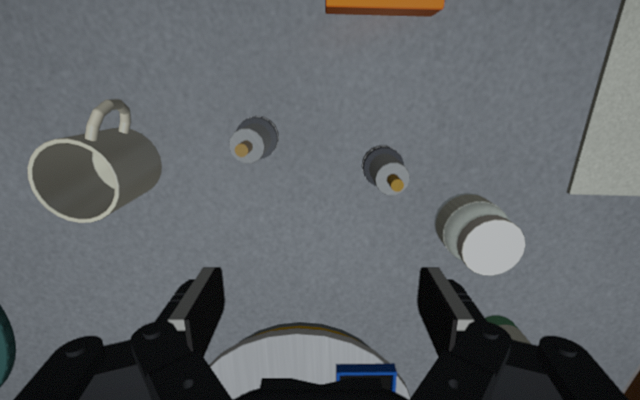

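Both holders are in view: A's brass cutter tip is at (242,149) and B's at (397,184), with the jar at (490,245) and the mug at left. The network missed both, so I'm using hand pixels.

```bash
python3 - <<'E'
from h import *
np.set_printoptions(precision=4,suppress=True)
for n,t,b in(("A",(242,149),(247,145)),("B",(397,184),(393,179))):
    print(n,atz("wrist",t,.092),atz("wrist",b,.070))
print(atz("wrist",(493,247),.08))
# scene without arm occlusion + estimates of mark
snap("scene","scene1"); snap("side","side1")
s,r=state()
for n,t in(("A",(242,149)),("B",(397,184))):
    p=(atz("wrist",t,.092)); print(n,r.inv().apply(p-s["position"])*1000)
a=cv2.imread("pics/scene1.png")[60:330,120:460];b=cv2.imread("pics/side1.png")[90:360,150:490]
cv2.imwrite("pics/both1.png",cv2.resize(np.hstack([a,b]),(800,318),interpolation=cv2.INTER_CUBIC))
E
```

```text
A [0.4177 0.3643 0.092 ] [0.4176 0.3643 0.07  ]
B [0.5622 0.3644 0.092 ] [0.5632 0.3635 0.07  ]
[0.6801 0.3197 0.08  ]
A [ 28.518  -70.694  159.6962]
B [ -4.0572  70.2196 159.7473]
```

View pics/both1.png

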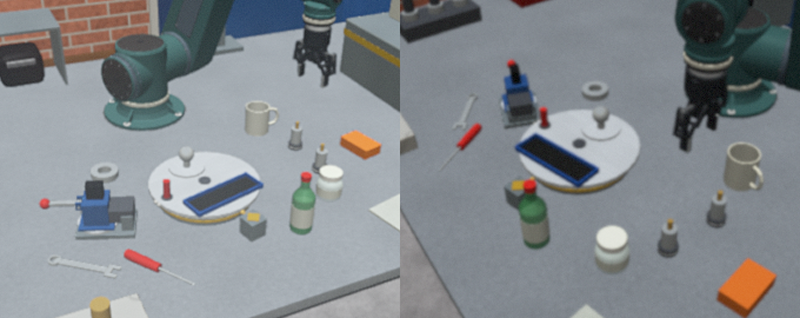

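Call:
arm_command(
  commands=[
    [0,0,0,-2,35,0,85],
    [0,0,0,-2,35,0,85],
    [0,0,0,0,0,40,85],
    [0,0,0,0,0,40,85],
    [0,0,0,0,0,40,85],
    [0,0,0,0,0,40,85],
    [0,0,0,0,0,40,85],
    [0,0,0,0,0,20,85],
    [0,0,0,0,0,0,85],
    [0,0,0,0,0,0,30],
  ],
)

```text
t: 6.2
position: [0.5627, 0.3647, 0.0324]
tool_rot: [0.622, 0.783, 0.0, 0.0]
force: [-0.0, -0.1, 1.7]
opening: 0.0727
finger_force: 0.0
```

Call:
arm_command(
  commands=[
    [0,0,0,0,0,0,25],
    [0,0,0,0,0,0,25],
    [0,0,0,0,0,0,25],
    [0,0,0,0,0,0,25],
    [0,0,0,0,0,-20,25],
    [0,0,0,0,0,-40,25],
    [0,0,0,0,0,-40,25],
    [0,0,0,0,0,-40,25],
    [0,0,0,0,0,0,25],
  ],
)

```text
t: 7.1
position: [0.5641, 0.366, 0.1772]
tool_rot: [0.622, 0.783, 0.004, 0.002]
force: [0.4, 0.0, -2.6]
opening: 0.0331
finger_force: 60.5
```

```bash
python3 - <<'E'
from h import *
np.set_printoptions(precision=4,suppress=True)
S=[atz("scene",np.array(p)/2.3+(120,110),.064)[:2] for p in((360,275),(482,225),(514,247),(389,302))]
D=[atz("side",np.array(p)/2.3+(150,110),.064)[:2] for p in((266,217),(349,313),(386,283),(228,240))]
for q in(S,D):
    q=np.array(q);print(q,q.mean(0))
print(np.degrees(np.arctan2(*(S[1]-S[0])[::-1])),np.degrees(np.arctan2(*(S[2]-S[3])[::-1])),np.degrees(np.arctan2(*(D[2]-D[0])[::-1])),np.degrees(np.arctan2(*(D[1]-D[3])[::-1])))
print("ptr",atz("scene",np.array((474,300))/2.3+(120,110),.05))
E
```

```text
[[ 0.6243 -0.0933]
 [ 0.5807  0.1091]
 [ 0.647   0.1259]
 [ 0.6937 -0.0801]] [0.6364 0.0154]
[[ 0.6248 -0.0834]
 [ 0.6383  0.136 ]
 [ 0.5724  0.1177]
 [ 0.6886 -0.0704]] [0.631 0.025]
102.15972560065727 102.77176980902493 104.59837369925246 103.6952444814469
ptr [0.7169 0.0311 0.05  ]
```

Call:
arm_command(
  commands=[
    [0,0,0,-37,-2,0,25],
    [0,0,0,-37,-2,0,25],
    [0,0,0,-37,-2,0,25],
    [0,0,0,-37,-2,0,25],
    [0,0,0,-37,-2,0,25],
    [0,0,0,-37,-2,0,25],
    [0,0,0,-37,-2,0,25],
    [0,0,0,-35,-1,0,25],
    [0,0,0,0,0,0,25],
    [0,0,0,0,0,40,25],
  ],
)

```text
t: 8.1
position: [0.6166, 0.0743, 0.1344]
tool_rot: [0.623, 0.782, 0.002, 0.003]
force: [0.3, 0.1, -4.1]
opening: 0.0331
finger_force: 60.6
```

Call:
arm_command(
  commands=[
    [0,0,0,0,0,25,25],
    [0,0,0,0,0,0,25],
    [0,0,0,0,0,0,25],
  ],
)

```text
t: 8.4
position: [0.6139, 0.0756, 0.1067]
tool_rot: [0.622, 0.783, -0.0, -0.0]
force: [-0.1, -0.3, -2.6]
opening: 0.0327
finger_force: 60.6
```

```bash
python3 - <<'E'
from h import *
a=snap("scene","scene2");b=snap("side","side2");w=snap("wrist","w2")
f=lambda i,x,y,s:cv2.resize(i[y:y+100,x:x+130],(400,308),interpolation=cv2.INTER_CUBIC)
o=np.vstack([np.hstack([f(a,260,150,3),f(b,235,150,3)]),np.hstack([cv2.resize(w,(400,250)),np.zeros((250,400,3),np.uint8)])])
cv2.imwrite("pics/m2.png",o[:,:,::-1])
print(proj("scene",(.616,.076,.064)),proj("side",(.616,.076,.064)))
E
```

```text
[325.13956918 215.76937433] [296.6272644  231.17369184]
```

View pics/m2.png

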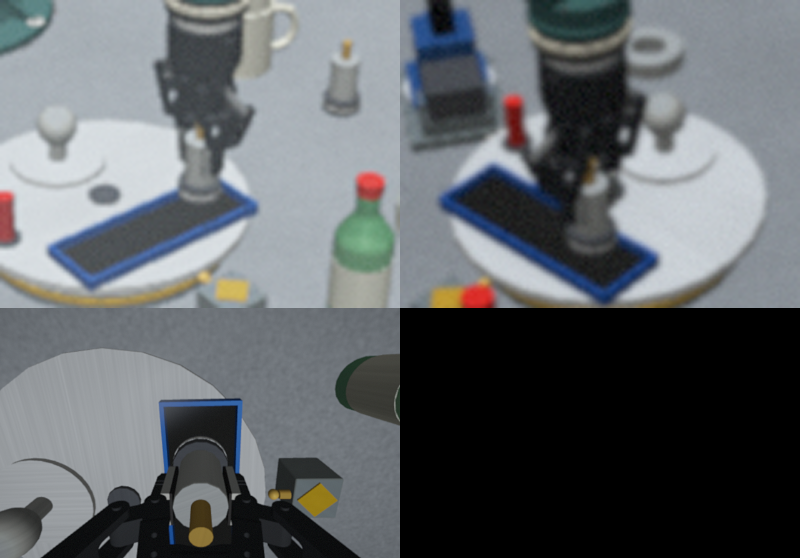

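The wrist view shows the held holder's foot centred between the tray rims, and holder A still standing at its place. The plunger block with its yellow diamond is at right.

Call:
arm_command(
  commands=[
    [0,0,0,0,0,10,25],
    [0,0,0,0,0,8,25],
    [0,0,0,0,0,4,25],
    [0,0,0,0,0,0,25],
    [0,0,0,0,0,0,25],
  ],
)

```text
t: 9.05
position: [0.6144, 0.0749, 0.0847]
tool_rot: [0.622, 0.783, 0.0, 0.001]
force: [-1.4, -3.7, 6.8]
opening: 0.0325
finger_force: 61.1
```

Call:
arm_command(
  commands=[
    [0,0,0,0,0,0,60],
    [0,0,0,0,0,0,60],
    [0,0,0,0,0,0,60],
    [0,0,0,0,0,-30,60],
    [0,0,0,0,0,-40,85],
    [0,0,0,0,0,-45,85],
    [0,0,0,20,-10,-25,85],
    [0,0,0,40,-16,-15,85],
    [0,0,0,40,-16,0,85],
    [0,0,0,40,-16,0,85],
  ],
)

```text
t: 10.05
position: [0.5251, 0.1996, 0.2397]
tool_rot: [0.622, 0.783, 0.0, 0.0]
force: [0.9, 0.2, 0.4]
opening: 0.0854
finger_force: 0.0
```

Call:
arm_command(
  commands=[
    [0,0,0,40,-16,0,85],
    [0,0,0,40,-16,0,85],
    [0,0,0,40,-16,0,85],
    [0,0,0,30,-12,0,85],
    [0,0,0,0,0,0,85],
    [0,0,0,0,0,0,85],
  ],
)

```text
t: 10.65
position: [0.4333, 0.3315, 0.2392]
tool_rot: [0.622, 0.783, -0.0, 0.0]
force: [0.8, -0.1, -0.8]
opening: 0.0851
finger_force: 0.0
```

```bash
cat > d.py <<'E'
from h import *
import sys
np.set_printoptions(precision=4,suppress=True)
im=snap("wrist",sys.argv[1]); C=ctrl.calibration("wrist"); s,r=state(); print(s["t"],s["position"])
hsv=cv2.cvtColor(im,cv2.COLOR_RGB2HSV)
m=cv2.inRange(hsv,(10,90,60),(28,255,255)); n,l,st,c=cv2.connectedComponentsWithStats(m)
for i in range(1,n):
    if st[i,4]>25: p=atz("wrist",c[i],.090,C); print(st[i],c[i],p,r.inv().apply(p-s["position"])*1000)
print("expect",proj("wrist",(.4177,.3643,.092),C))
for l in("holder1_mid",): print([(d["uv"],d["p"]) for d in ctrl.recognise("wrist",l)])
E
python3 d.py w3
```

```text
10.7 [0.4338 0.3309 0.2392]
[421   0  86   4 218] [467.5963   0.8716] [0.5089 0.4935 0.09  ] [141.3628 109.9225 149.1931]
[306 136  12  14 146] [311.5685 142.4315] [0.4177 0.3641 0.09  ] [ 36.0315  -8.2063 149.2048]
[297 327  93  12 205] [341.161  330.2293] [0.4899 0.181  0.09  ] [-158.7531   20.7783  149.242 ]
expect [311.5862 142.6352]
[]
```

Call:
arm_command(
  commands=[
    [0,0,0,36,-8,0,85],
    [0,0,0,0,0,40,85],
    [0,0,0,0,0,40,85],
    [0,0,0,0,0,40,85],
    [0,0,0,0,0,40,85],
    [0,0,0,0,0,32,85],
    [0,0,0,0,0,15,85],
    [0,0,0,0,0,0,60],
    [0,0,0,0,0,0,25],
    [0,0,0,0,0,0,25],
  ],
)

```text
t: 11.75
position: [0.4187, 0.3645, 0.0334]
tool_rot: [0.622, 0.783, 0.001, 0.0]
force: [-0.8, -0.5, 0.3]
opening: 0.0435
finger_force: 0.0
```

Call:
arm_command(
  commands=[
    [0,0,0,0,0,0,25],
    [0,0,0,0,0,0,25],
    [0,0,0,0,0,0,25],
    [0,0,0,0,0,-20,25],
    [0,0,0,0,0,-40,25],
    [0,0,0,0,0,-40,25],
    [0,0,0,0,0,-40,25],
    [0,0,0,0,0,-20,25],
    [0,0,0,0,0,0,25],
  ],
)

```text
t: 12.65
position: [0.4187, 0.3651, 0.1953]
tool_rot: [0.622, 0.783, 0.003, 0.001]
force: [1.2, -0.4, -4.0]
opening: 0.0329
finger_force: 60.8
```

Call:
arm_command(
  commands=[
    [0,0,0,0,0,-20,25],
    [0,0,0,-40,11,0,25],
    [0,0,0,-40,11,0,25],
    [0,0,0,-40,11,0,25],
    [0,0,0,-40,11,0,25],
    [0,0,0,-40,11,0,25],
    [0,0,0,-40,11,0,25],
    [0,0,0,-40,11,0,25],
    [0,0,0,-40,11,0,25],
    [0,0,0,-40,11,0,25],
  ],
)

```text
t: 13.65
position: [0.5955, 0.0344, 0.2108]
tool_rot: [0.622, 0.783, -0.0, -0.001]
force: [0.6, 0.0, -3.6]
opening: 0.0328
finger_force: 61.0
```

Call:
arm_command(
  commands=[
    [0,0,0,-40,11,0,25],
    [0,0,0,-40,11,0,25],
    [0,0,0,-7,4,0,25],
    [0,0,0,0,0,0,25],
    [0,0,0,0,0,40,25],
    [0,0,0,0,0,40,25],
    [0,0,0,0,0,25,25],
    [0,0,0,0,0,0,25],
    [0,0,0,0,0,0,25],
  ],
)

```text
t: 14.55
position: [0.64, -0.0419, 0.1079]
tool_rot: [0.622, 0.783, -0.0, -0.0]
force: [0.6, -0.0, -3.0]
opening: 0.0328
finger_force: 60.9
```

```bash
python3 - <<'E'
from h import *
a=snap("scene","scene3");b=snap("side","side3");w=snap("wrist","w3b")
f=lambda i,x,y,s:cv2.resize(i[y:y+100,x:x+130],(400,308),interpolation=cv2.INTER_CUBIC)
o=np.vstack([np.hstack([f(a,260,150,3),f(b,235,150,3)]),np.hstack([cv2.resize(w,(400,250)),np.zeros((250,400,3),np.uint8)])])
cv2.imwrite("pics/m3.png",o[:,:,::-1])
E
```

```text
(no output)
```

View pics/m3.png

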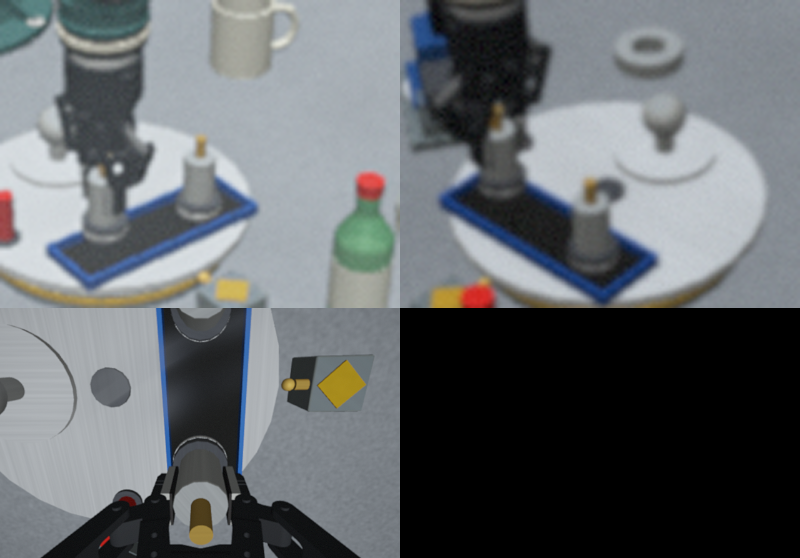

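```bash
python3 - <<'E'
from h import *
a=atz("wrist",(176,126),.05);
for uv,z in(((546,122),.06),((464,122),.04),((546,122),.05)):
    d=atz("wrist",uv,z); print(a,d,np.arctan2(*(d-a)[1::-1]))
E
```

```text
[ 0.5454619  -0.00374871  0.05      ] [0.74738695 0.04603495 0.06      ] 0.24172448075592104
[ 0.5454619  -0.00374871  0.05      ] [0.71234939 0.03616174 0.04      ] 0.23473719184586528
[ 0.5454619  -0.00374871  0.05      ] [0.75390141 0.04650623 0.05      ] 0.23658558247780465
```

Call:
arm_command(
  commands=[
    [0,0,0,0,0,10,25],
    [0,0,0,0,0,8,25],
    [0,0,0,0,0,4,25],
    [0,0,0,0,0,0,25],
    [0,0,0,0,0,0,25],
  ],
)

```text
t: 15.2
position: [0.6402, -0.0427, 0.0856]
tool_rot: [0.622, 0.783, 0.0, -0.0]
force: [-3.9, 1.3, 7.1]
opening: 0.0329
finger_force: 61.6
```

Call:
arm_command(
  commands=[
    [0,0,0,0,0,0,60],
    [0,0,0,0,0,0,60],
    [0,0,0,0,0,0,60],
    [0,0,0,0,0,-30,60],
    [0,0,0,0,0,-40,60],
    [0,0,0,0,0,-40,60],
    [0,0,0,-32,-41,0,50],
    [0,0,0,-33,-41,0,50],
    [0,0,0,0,0,0,50],
    [0,0,0,0,0,0,50],
  ],
)

```text
t: 16.2
position: [0.5777, -0.1218, 0.1955]
tool_rot: [0.623, 0.782, 0.0, 0.0]
force: [0.5, 0.6, -0.4]
opening: 0.05
finger_force: 0.0
```

```bash
python3 - <<'E'
from h import *
np.set_printoptions(precision=4,suppress=True)
snap("wrist","w4"); s,r=state(); print(s["position"],s["opening"])
im=cv2.imread("pics/w4.png");hsv=cv2.cvtColor(im,cv2.COLOR_BGR2HSV)
m=cv2.inRange(hsv,(0,120,50),(8,255,255))|cv2.inRange(hsv,(172,120,50),(180,255,255))
n,l,st,c=cv2.connectedComponentsWithStats(m)
for i in range(1,n):
    if st[i,4]>25: print(st[i],c[i],atz("wrist",c[i],.105))
print("exp",proj("wrist",(.5745,-.125,.105)))
R_=[]
for c in("scene","side"):
    im=ctrl.grab_frame(c);hsv=cv2.cvtColor(im,cv2.COLOR_RGB2HSV)
    m=cv2.inRange(hsv,(0,120,50),(8,255,255))|cv2.inRange(hsv,(172,120,50),(180,255,255))
    n,l,st,k=cv2.connectedComponentsWithStats(m)
    for i in range(1,n):
        if st[i,4]>15: print(c,st[i],k[i],atz(c,k[i],.08))
E
```

```text
[ 0.5783 -0.1211  0.1954] 0.04997690349043505
[308 179  25  42 870] [320.0621 199.6713] [ 0.5766 -0.1176  0.105 ]
[ 433  292   59   31 1082] [463.7135 307.0434] [ 0.7099 -0.1805  0.105 ]
exp [314.975  208.4413]
scene [ 85   0  38   5 113] [102.115    1.4071] [-2.6348 -0.2639  0.08  ]
scene [128   0  13   2  18] [133.5556   0.4444] [-2.6038 -0.0373  0.08  ]
scene [190   3   7   8  22] [191.8636   7.5455] [-2.2397  0.3313  0.08  ]
scene [150   4  31  10 104] [163.6058   7.7404] [-2.2964  0.1329  0.08  ]
scene [172   4  13   9  33] [179.5152   9.3636] [-2.2108  0.2324  0.08  ]
scene [200   5  11   6  21] [204.4286   7.9524] [-2.1981  0.4166  0.08  ]
scene [108   6  38  11 191] [126.1152  10.9529] [-2.2758 -0.1377  0.08  ]
scene [86  9 18 10 89] [94.618  12.7303] [-2.2847 -0.3495  0.08  ]
scene [218  14  10   5  20] [223.5   15.15] [-1.9407  0.4892  0.08  ]
scene [171  16  34  10 146] [185.0205  20.4384] [-1.8815  0.198   0.08  ]
scene [132  18  36  11 189] [148.2222  23.2222] [-1.8852 -0.0489  0.08  ]
scene [ 90  21  38  11 209] [108.5789  25.9856] [-1.8925 -0.3     0.08  ]
scene [206  
[... 7984 characters left out ...]
198] [ 10.7929 141.1919] [ 1.2645 -1.0375  0.08  ]
side [241 141   8   6  30] [244.3 143.5] [ 0.5176 -0.4222  0.08  ]
side [635 144   5   6  19] [637.5789 146.4211] [-0.6681  0.4499  0.08  ]
side [ 21 146   9   9  46] [ 24.3696 150.0652] [ 1.2223 -0.9163  0.08  ]
side [  0 149  19  15 155] [  8.3935 155.8194] [ 1.285  -0.9139  0.08  ]
side [  5 158  28  14 136] [ 18.4779 163.8971] [ 1.2556 -0.8195  0.08  ]
side [269 181   7  15  65] [271.8462 187.4   ] [ 0.5751 -0.1284  0.08  ]
side [199 195  20  22 162] [208.679  204.9074] [ 0.7742 -0.164   0.08  ]
side [255 242  11  12 101] [259.8812 247.6931] [0.7412 0.0906 0.08  ]
side [ 585  336   51   47 1308] [610.2102 358.8708] [0.3112 0.8559 0.08  ]
```

View pics/w4.png

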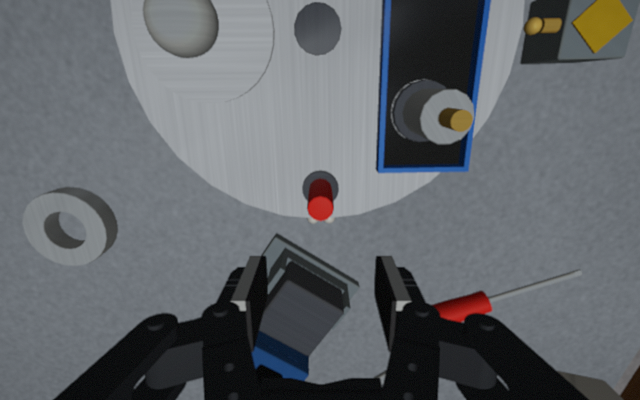

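The wrist view shows the red post top at (320,209), centred between the fingers, and the second holder standing inside the tray at (440,115).

Call:
arm_command(
  commands=[
    [0,0,0,-3,-2,0,50],
    [0,0,0,0,0,40,50],
    [0,0,0,0,0,40,50],
    [0,0,0,0,0,30,50],
    [0,0,0,0,0,18,50],
    [0,0,0,0,0,0,24],
    [0,0,0,0,0,0,24],
    [0,0,0,0,0,0,24],
    [0,0,0,0,0,0,24],
  ],
)

```text
t: 17.25
position: [0.5775, -0.1246, 0.0684]
tool_rot: [0.622, 0.783, 0.0, 0.001]
force: [-0.0, 0.2, 0.2]
opening: 0.0238
finger_force: 0.0
```

Call:
arm_command(
  commands=[
    [0,0,-1.5,0.04,3.3,0,24],
    [0,0,-3,0.17,6.5,0,24],
    [0,0,-3,0.17,6.5,0,24],
    [0,0,-3,0.17,6.5,0,24],
    [0,0,-3,0.17,6.5,0,24],
    [0,0,-3,0.17,6.5,0,24],
    [0,0,-3,0.17,6.5,0,24],
    [0,0,-3,0.17,6.5,0,24],
    [0,0,0,0,0,0,24],
    [0,0,0,0,0,0,24],
  ],
)

```text
t: 18.25
position: [0.6212, -0.1045, 0.0674]
tool_rot: [0.458, 0.889, 0.0, 0.0]
force: [-0.5, -0.1, -0.2]
opening: 0.024
finger_force: 0.0
```

```bash
cat > e.py <<'E'
from h import *
s,r=state();p=s["position"][:2]-[.5455,-.0035];M=r.as_matrix()
print(s["t"],s["position"],"r",np.hypot(*p),"postang",np.degrees(np.arctan2(p[1],p[0])),"toolx",np.degrees(np.arctan2(M[1,0],M[0,0])),s["force"],s["opening"],s["finger_force"])
E
python3 e.py
```

```text
18.25 [ 0.62116798 -0.10447332  0.06744435] r 0.12617945526482982 postang -53.15262921369721 toolx 125.51435779586723 [-0.5421895  -0.06757814 -0.24641551] 0.023992734268805466 0.0
```

Call:
arm_command(
  commands=[
    [0,0,-3,0.2,6.5,0,24],
    [0,0,-3,0.2,6.5,0,24],
    [0,0,-3,0.2,6.5,0,24],
    [0,0,-3,0.2,6.5,0,24],
    [0,0,-3,0.2,6.5,0,24],
    [0,0,-3,0.2,6.5,0,24],
    [0,0,-3,0.2,6.5,0,24],
    [0,0,-3,0.2,6.5,0,24],
    [0,0,-3,0.2,6.5,0,24],
    [0,0,-3,0.2,6.5,0,24],
  ],
)

```text
t: 19.25
position: [0.6617, -0.055, 0.0674]
tool_rot: [0.211, 0.977, -0.0, 0.0]
force: [0.6, -1.3, -0.8]
opening: 0.0239
finger_force: 1.0
```

Call:
arm_command(
  commands=[
    [0,0,-3,0.2,6.5,0,24],
    [0,0,-3,0.2,6.5,0,24],
    [0,0,-3,0.2,6.5,0,24],
    [0,0,-3,0.2,6.5,0,24],
    [0,0,-3,0.2,6.5,0,24],
    [0,0,-3,0.2,6.5,0,24],
    [0,0,-3,0.2,6.5,0,24],
    [0,0,0,0,0,0,24],
    [0,0,0,0,0,0,24],
  ],
)

```text
t: 20.15
position: [0.6722, -0.0108, 0.0674]
tool_rot: [0.031, 1.0, -0.0, -0.0]
force: [0.3, 0.2, -0.8]
opening: 0.0242
finger_force: 0.0
```

```bash
python3 e.py; python3 - <<'E'
from h import *
a=snap("scene","scene4");b=snap("side","side4");w=snap("wrist","w5")
f=lambda i,x,y,s:cv2.resize(i[y:y+100,x:x+130],(400,308),interpolation=cv2.INTER_CUBIC)
o=np.vstack([np.hstack([f(a,240,155,3),f(b,235,150,3)]),np.hstack([cv2.resize(w,(400,250)),np.zeros((250,400,3),np.uint8)])])
cv2.imwrite("pics/m5.png",o[:,:,::-1])
E
```

```text
20.15 [ 0.67221784 -0.01083555  0.06737299] r 0.1269299885775442 postang -3.3130882665265466 toolx 176.4385393788353 [ 0.31827894  0.22922819 -0.82381323] 0.024244178564166528 0.0
```

View pics/m5.png

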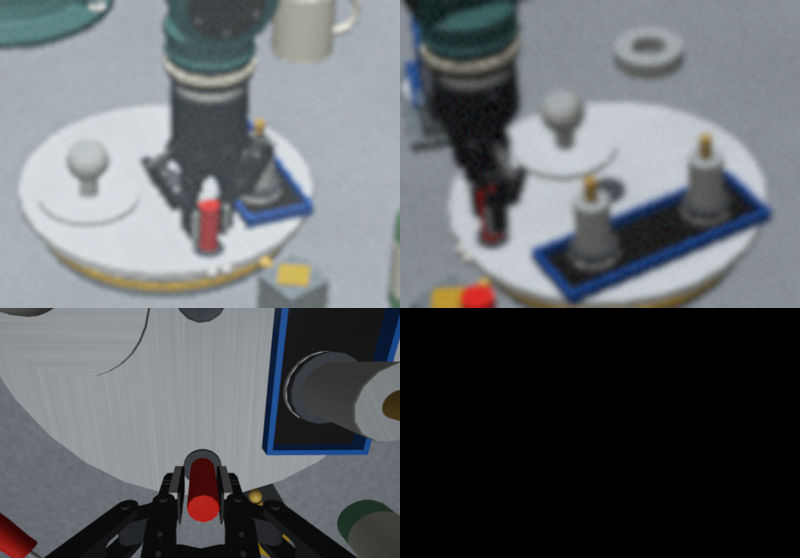

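The post is in the fingers and turning with the disc, still short of the plunger. Both holders stand in the tray.

Call:
arm_command(
  commands=[
    [0,0,-2,0.1,4.4,0,24],
    [0,0,-3,0.2,6.5,0,24],
    [0,0,-3,0.2,6.5,0,24],
    [0,0,-3,0.2,6.5,0,24],
    [0,0,-2,0.2,4.4,0,24],
    [0,0,-2,0.1,4.4,0,24],
    [0,0,0,0,0,0,24],
  ],
)

```text
t: 21.0
position: [0.6697, 0.0222, 0.0673]
tool_rot: [-0.101, 0.995, -0.0, -0.0]
force: [0.1, -1.3, 0.2]
opening: 0.0237
finger_force: 0.0
```

```bash
python3 e.py
```

```text
21.0 [0.66968988 0.02219692 0.06726337] r 0.12682057622161583 postang 11.690460460413004 toolx -168.3513129963048 [ 0.08402823 -1.25691611  0.15655171] 0.02373682556249662 0.0
```

Call:
arm_command(
  commands=[
    [0,0,-1,0.1,2.2,0,24],
    [0,0,-1,0.1,2.2,0,24],
    [0,0,0,0,0,0,24],
  ],
)

```text
t: 21.3
position: [0.6685, 0.0265, 0.0673]
tool_rot: [-0.118, 0.993, 0.0, -0.0]
force: [0.4, -0.7, 0.5]
opening: 0.024
finger_force: 0.0
```

```bash
python3 e.py; cat > ang.py <<'E'
from h import *
s=ctrl.observe()
im=ctrl.grab_frame("scene"); im2=ctrl.grab_frame("side")
for c,i in(("scene",im),("side",im2)):
    cv2.imwrite(f"pics/ang_{c}.png",i[:,:,::-1])
f=lambda i,x,y:cv2.resize(i[y:y+75,x:x+100],(400,300),interpolation=cv2.INTER_CUBIC)
cv2.imwrite("pics/ang.png",np.hstack([f(im,270,180),f(im2,230,190)])[:,:,::-1])
E
python3 ang.py
```

```text
21.3 [0.66854223 0.02646907 0.06726012] r 0.1266393894410973 postang 13.68883962491744 toolx -166.3899118183451 [ 0.36155032 -0.67520923  0.45443179] 0.023954972835768307 0.0
```

View pics/ang.png

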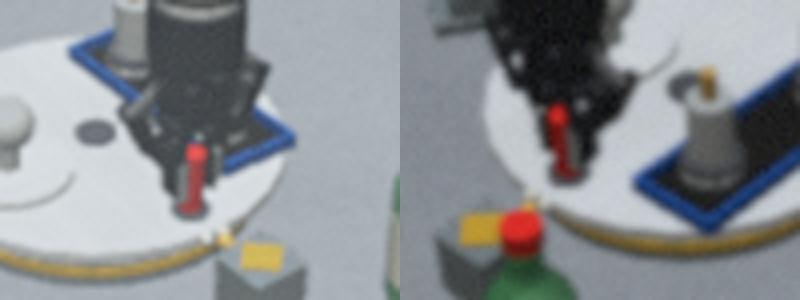

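The two rim tabs sit just short of the plunger, so the disc is not in the detent yet. I'll push on slowly.

Call:
arm_command(
  commands=[
    [0,0,-0.5,0,1.1,0,24],
    [0,0,-0.5,0,1.1,0,24],
    [0,0,0,0,0,0,24],
  ],
)

```text
t: 21.7
position: [0.6681, 0.0284, 0.0673]
tool_rot: [-0.127, 0.992, 0.0, -0.0]
force: [0.2, -0.5, -0.2]
opening: 0.0238
finger_force: 0.0
```

Call:
arm_command(
  commands=[
    [0,0,-0.5,0,1.1,0,24],
    [0,0,-0.5,0,1.1,0,24],
    [0,0,0,0,0,0,24],
  ],
)

```text
t: 22.0
position: [0.6676, 0.0302, 0.0673]
tool_rot: [-0.135, 0.991, -0.0, -0.0]
force: [0.8, -4.2, 0.7]
opening: 0.0238
finger_force: 1.9
```

Call:
arm_command(
  commands=[
    [0,0,-0.5,0,1.1,0,24],
    [0,0,-0.5,0,1.1,0,24],
    [0,0,0,0,0,0,24],
  ],
)

```text
t: 22.3
position: [0.6671, 0.0321, 0.0673]
tool_rot: [-0.144, 0.99, -0.0, -0.0]
force: [0.0, -4.2, 0.2]
opening: 0.024
finger_force: 2.0
```

```bash
python3 e.py; python3 ang.py
```

```text
22.3 [0.66705615 0.03210934 0.06727935] r 0.12666460633062002 postang 16.32771623485466 toolx -163.4495582545107 [ 0.02220384 -4.16520049  0.1799648 ] 0.024036910954148217 2.031797468662262
```

View pics/ang.png

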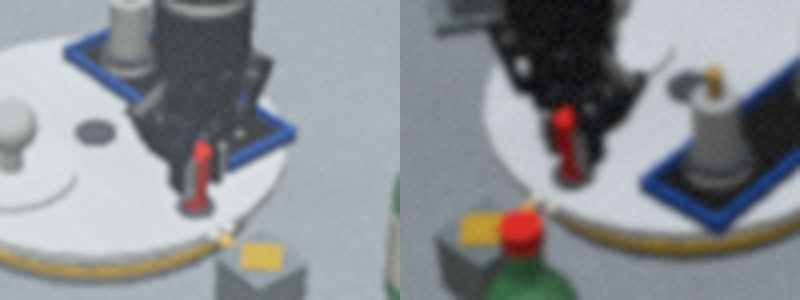

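Call:
arm_command(
  commands=[
    [0,0,-0.5,0,1.1,0,24],
    [0,0,0,0,0,0,24],
  ],
)

```text
t: 22.6
position: [0.6666, 0.0337, 0.0672]
tool_rot: [-0.148, 0.989, 0.0, -0.0]
force: [0.1, -1.5, 0.3]
opening: 0.024
finger_force: 0.9
```

Call:
arm_command(
  commands=[
    [0,0,-0.5,0,1.1,0,24],
    [0,0,0,0,0,0,24],
  ],
)

```text
t: 22.8
position: [0.6663, 0.0348, 0.0673]
tool_rot: [-0.153, 0.988, 0.0, -0.0]
force: [-0.3, -1.9, 0.3]
opening: 0.0239
finger_force: 0.9
```

Call:
arm_command(
  commands=[
    [0,0,-0.5,0,1.1,0,24],
    [0,0,0,0,0,0,24],
  ],
)

```text
t: 23.0
position: [0.666, 0.0361, 0.0673]
tool_rot: [-0.157, 0.988, 0.0, 0.0]
force: [-0.7, 0.1, 0.1]
opening: 0.0242
finger_force: 0.0
```

Call:
arm_command(
  commands=[
    [0,0,0,0,0,0,45],
    [0,0,0,0,0,0,45],
    [0,0,0,0,0,-20,45],
    [0,0,0,0,0,-40,45],
    [0,0,0,0,0,-40,45],
    [0,0,0,0,0,-40,45],
    [0,0,0,30,0,-10,45],
    [0,0,0,40,0,0,45],
    [0,0,0,40,0,0,45],
    [0,0,0,0,0,0,45],
  ],
)

```text
t: 24.0
position: [0.5573, 0.0011, 0.2178]
tool_rot: [-0.156, 0.988, 0.0, -0.001]
force: [0.8, -0.1, -0.2]
opening: 0.0451
finger_force: 0.0
```

```bash
python3 e.py; python3 - <<'E'
from h import *
np.set_printoptions(precision=4,suppress=True)
a=snap("scene","scene6");b=snap("side","side6");
f=lambda i,x,y:cv2.resize(i[y:y+110,x:x+145],(400,303),interpolation=cv2.INTER_CUBIC)
cv2.imwrite("pics/m6.png",np.vstack([np.hstack([f(a,230,155),f(b,235,150)]),np.hstack([f(a,130,170),f(b,180,110)])])[:560,:,::-1])
E
```

```text
24.0 [0.5573201  0.0011112  0.21778223] r 0.012687711152452149 postang 21.311523307154825 toolx -162.00093209530908 [ 0.81725133 -0.06563355 -0.22710805] 0.04507305472888367 0.0
```

View pics/m6.png

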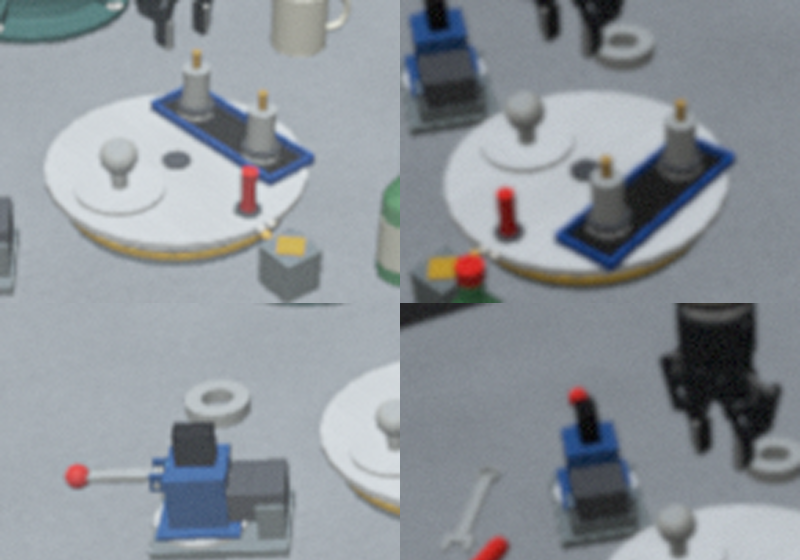

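```bash
python3 - <<'E'
from h import *
np.set_printoptions(precision=4,suppress=True)
k=400/145
P={"post":((250,173),(506,195),.102),"axis":((176,160),(586,170),.05),"ball":((119,156),(525,110),.096),"knob":((78,475),(579,395),.076),"h1":((197,90),(683,145),.098),"h2":((261,130),(608,195),.098)}
off={"knob":((130,170),(180,110),303)}
for n,(a,b,z) in P.items():
    oa,ob,v=off.get(n,((230,155),(235,150),0))
    a=(np.array(a)-[0,v])/k+oa;b=(np.array(b)-[400,v])/k+ob
    p=tri([ray("scene",a),ray("side",b)]);q=(atz("scene",a,z)+atz("side",b,z))/2
    print(n,p,q,np.degrees(np.arctan2(*(q-[.5455,-.0035,0])[1::-1])))
E
```

```text
post [0.665  0.0358 0.0992] [0.6675 0.0364 0.102 ] 18.097816165132535
axis [ 0.545  -0.0026  0.0506] [ 0.5444 -0.0026  0.05  ] 142.29703171814145
ball [ 0.5705 -0.0833  0.0946] [ 0.5721 -0.083   0.096 ] -71.5070444411153
knob [ 0.5139 -0.4261  0.0765] [ 0.5136 -0.4271  0.076 ] -94.30752423277508
h1 [0.4609 0.0605 0.0852] [0.4754 0.0629 0.098 ] 136.56548628361062
h2 [0.5786 0.0902 0.0916] [0.5855 0.0903 0.098 ] 66.91696667273195
```

Call:
arm_command(
  commands=[
    [0,0,8.5,0,0,0,45],
    [0,0,8.5,0,0,0,45],
    [0,0,8.5,0,0,0,45],
    [0,0,8.5,0,0,0,45],
    [0,0,8.5,0,0,0,45],
    [0,0,8.5,0,0,0,45],
    [0,0,8.5,0,0,0,45],
    [0,0,8.5,0,0,0,45],
    [0,0,8.5,0,0,0,45],
    [0,0,8.5,0,0,0,45],
  ],
)

```text
t: 25.1
position: [0.5628, 0.0019, 0.2171]
tool_rot: [0.554, 0.833, 0.0, 0.0]
force: [0.3, -0.4, -0.4]
opening: 0.0449
finger_force: 0.0
```

Call:
arm_command(
  commands=[
    [0,0,8.5,0,0,0,45],
    [0,0,0,-30,35,0,45],
    [0,0,0,-30,35,0,45],
    [0,0,0,0,0,0,45],
    [0,0,0,0,0,0,45],
  ],
)

```text
t: 25.6
position: [0.6456, -0.039, 0.216]
tool_rot: [0.612, 0.791, -0.0, -0.001]
force: [0.3, 0.9, 0.6]
opening: 0.045
finger_force: 0.0
```

```bash
python3 e.py; python3 - <<'E'
from h import *
np.set_printoptions(precision=4,suppress=True)
snap("wrist","w7")
for n,p in(("axis",(.5455,-.0035,.05)),("pl",(.7124,.0362,.04)),("post18",(.5455+.125*np.cos(.316),-.0035+.125*np.sin(.316),.105))): print(n,proj("wrist",p))
E
```

```text
25.6 [ 0.64556675 -0.03897793  0.21598314] r 0.106169858438245 postang -19.521587397168854 toolx 104.54260431241397 [0.28173983 0.85395941 0.59390273] 0.04502941356332367 0.0
axis [222.4429 113.3901]
pl [413.3529 116.456 ]
post18 [373.1009 108.1504]
```

View pics/w7.png

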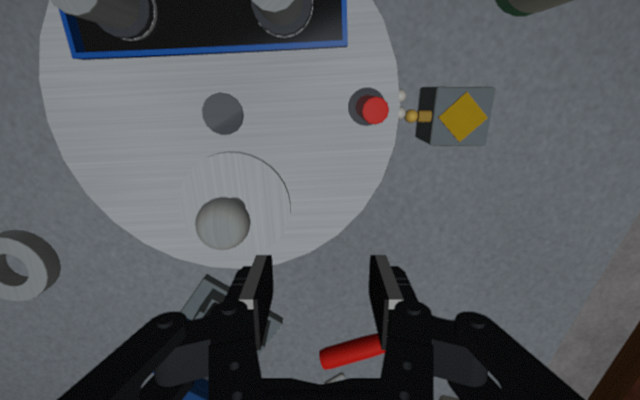

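The close view shows axis (222,113), plunger tip (411,116) and the rim tabs at (402,96) and (401,114). The notch is about 4° past the plunger, so I overshot the detent. I'll nudge the post back with closed fingers, reading the force at each step.

Call:
arm_command(
  commands=[
    [0,0,0,33,12,0,0],
    [0,0,0,33,12,0,0],
    [0,0,0,32,12,0,0],
    [0,0,0,0,0,0,0],
    [0,0,0,0,0,40,0],
    [0,0,0,0,0,40,0],
    [0,0,0,0,0,40,0],
    [0,0,0,0,0,26,0],
    [0,0,0,0,0,0,0],
    [0,0,0,0,0,0,0],
  ],
)

```text
t: 26.65
position: [0.6545, 0.0651, 0.0725]
tool_rot: [0.612, 0.791, 0.0, 0.0]
force: [-0.0, -0.1, 0.1]
opening: 0.0002
finger_force: 0.0
```

Call:
arm_command(
  commands=[
    [0,0,0,-5,0,0,0],
    [0,0,0,-3,0,0,0],
    [0,0,0,0,0,0,0],
  ],
)

```text
t: 26.95
position: [0.6572, 0.0567, 0.0724]
tool_rot: [0.612, 0.791, 0.0, 0.001]
force: [-0.5, -0.0, -0.2]
opening: 0.0
finger_force: 0.0
```

Call:
arm_command(
  commands=[
    [0,0,0,-2,0,0,0],
    [0,0,0,0,0,0,0],
  ],
)

```text
t: 27.15
position: [0.6571, 0.0551, 0.0715]
tool_rot: [0.612, 0.791, 0.0, 0.0]
force: [-0.1, 0.8, -0.2]
opening: -0.0001
finger_force: 0.0
```

Call:
arm_command(
  commands=[
    [0,0,0,-2,0,0,0],
    [0,0,0,0,0,0,0],
  ],
)

```text
t: 27.35
position: [0.6575, 0.0534, 0.0713]
tool_rot: [0.612, 0.791, 0.0, -0.0]
force: [0.3, 1.2, -0.7]
opening: -0.0004
finger_force: 0.0
```

Call:
arm_command(
  commands=[
    [0,0,0,-2,0,0,0],
    [0,0,0,0,0,0,0],
  ],
)

```text
t: 27.55
position: [0.6581, 0.0513, 0.0712]
tool_rot: [0.612, 0.791, -0.0, 0.0]
force: [1.0, 0.1, 0.9]
opening: 0.0
finger_force: 0.0
```

Call:
arm_command(
  commands=[
    [0,0,0,-1.5,0,0,0],
    [0,0,0,0,0,0,0],
  ],
)

```text
t: 27.75
position: [0.6584, 0.0498, 0.0713]
tool_rot: [0.612, 0.791, -0.0, 0.0]
force: [0.9, -0.9, 0.2]
opening: -0.0001
finger_force: 0.0
```

Call:
arm_command(
  commands=[
    [0,0,0,-1.5,0,0,0],
    [0,0,0,0,0,0,0],
  ],
)

```text
t: 27.95
position: [0.6588, 0.0482, 0.0712]
tool_rot: [0.612, 0.791, -0.0, 0.0]
force: [0.0, 0.4, -0.4]
opening: -0.0001
finger_force: 0.0
```

Call:
arm_command(
  commands=[
    [0,0,0,-1.5,0,0,0],
    [0,0,0,0,0,0,0],
  ],
)

```text
t: 28.15
position: [0.6592, 0.0468, 0.0713]
tool_rot: [0.612, 0.791, -0.0, 0.0]
force: [-1.1, 0.3, 1.0]
opening: 0.0001
finger_force: 0.0
```

Call:
arm_command(
  commands=[
    [0,0,0,-1,0,0,0],
    [0,0,0,0,0,0,0],
  ],
)

```text
t: 28.35
position: [0.6594, 0.046, 0.0713]
tool_rot: [0.612, 0.791, -0.0, 0.0]
force: [-0.6, -0.1, 0.3]
opening: 0.0002
finger_force: 0.0
```

```bash
python3 - <<'E'
from h import *
snap("wrist","w8"); print(proj("wrist",(.7124,.0362,.04)),proj("wrist",(.5455,-.0035,.05)))
a=snap("scene","s8")
f=lambda i,x,y:cv2.resize(i[y:y+75,x:x+100],(400,300),interpolation=cv2.INTER_CUBIC)
w=cv2.imread("pics/w8.png")[:,:,::-1]
cv2.imwrite("pics/m8.png",np.hstack([f(a,270,180),cv2.resize(w,(400,300))])[:,:,::-1])
E
```

```text
[405.02261253 274.73633784] [ 97.83392646 279.55558848]
```

View pics/m8.png

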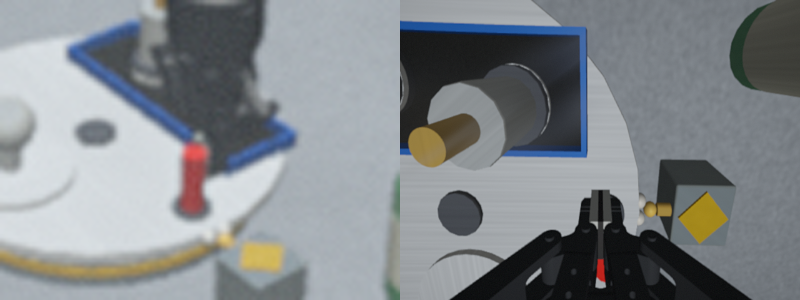

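The plunger tip now sits midway between the two rim tabs, at (650,210) in the right half, and the post stands at the mark. The disc is in its detent. Now to the coupler.

Call:
arm_command(
  commands=[
    [0,0,0,10,0,0,0],
    [0,0,0,0,0,-40,0],
    [0,0,0,0,0,-45,0],
    [0,0,0,0,0,-45,0],
    [0,0,0,0,0,-25,0],
    [0,0,7.1,0,0,0,0],
    [0,0,7.1,0,0,0,0],
    [0,0,7.1,0,0,0,0],
    [0,0,7.1,0,0,0,0],
    [0,0,7.1,0,0,0,0],
  ],
)

```text
t: 29.45
position: [0.6566, 0.0565, 0.2263]
tool_rot: [0.825, 0.565, -0.0, -0.0]
force: [-0.4, 0.3, -0.7]
opening: -0.0004
finger_force: 0.0
```

Call:
arm_command(
  commands=[
    [0,0,0,-47,3,0,0],
    [0,0,0,-47,3,0,0],
    [0,0,0,-47,3,0,0],
    [0,0,0,-47,3,0,0],
    [0,0,0,-47,3,0,0],
    [0,0,0,-47,3,0,0],
    [0,0,0,-47,3,0,0],
    [0,0,0,-47,3,0,0],
    [0,0,0,-47,3,0,40],
    [0,0,0,-47,3,0,40],
  ],
)

```text
t: 30.45
position: [0.5163, -0.395, 0.2264]
tool_rot: [0.824, 0.567, 0.0, 0.0]
force: [1.0, 0.4, 0.1]
opening: 0.028
finger_force: 0.0
```

Call:
arm_command(
  commands=[
    [0,0,0,-47,4,0,40],
    [0,0,0,-45,4,0,40],
    [0,0,0,0,0,0,40],
    [0,0,0,0,0,0,40],
  ],
)

```text
t: 30.85
position: [0.4913, -0.4829, 0.2258]
tool_rot: [0.824, 0.566, 0.0, -0.0]
force: [0.4, 0.3, -0.1]
opening: 0.0395
finger_force: 0.0
```

```bash
cat > g.py <<'E'
from h import *
import sys
np.set_printoptions(precision=4,suppress=True)
im=snap("wrist",sys.argv[1]); C=ctrl.calibration("wrist"); s,r=state(); print(s["t"],s["position"],s["force"])
M=r.as_matrix();print("toolx",np.degrees(np.arctan2(M[1,0],M[0,0])))
hsv=cv2.cvtColor(im,cv2.COLOR_RGB2HSV)
m=cv2.inRange(hsv,(0,120,50),(8,255,255))|cv2.inRange(hsv,(172,120,50),(180,255,255))
n,l,st,c=cv2.connectedComponentsWithStats(m)
for i in range(1,n):
    if st[i,4]>60: p=atz("wrist",c[i],.076,C); print("red",st[i],c[i],p,r.inv().apply(p-s["position"])*1000)
print("knob exp",proj("wrist",(.5145,-.427,.076),C))
for lab,z in(("lug",.137),("grip",.076),("socket",.08)):
    for d in ctrl.trace("wrist",lab)[:2]:
        px=d["pixels"]; rr=cv2.minAreaRect(np.argwhere(px)[:,::-1].astype(np.float32)) if px.any() else None
        print(lab,round(d["p"],2),np.round(d["uv"]),rr,atz("wrist",d["uv"],z,C))
E
python3 g.py w9; python3 - <<'E'
from h import *
for c in("scene","side"):
    ctrl.grab_frame(c)
    print([(np.round(d["uv"]),round(d["p"],2)) for d in ctrl.recognise(c,"holder3_mid")], proj(c,(.4754,.0629,.098)),proj(c,(.5855,.0903,.098)))
E
```

```text
30.9 [ 0.4917 -0.482   0.2261] [ 0.3067  0.3576 -0.1656]
toolx 69.05165788374477
red [311  96  32  32 806] [326.1241 111.2171] [ 0.5181 -0.4259  0.076 ] [ 61.7263   4.638  150.1716]
knob exp [322.5642 114.0187]
lug 0.7 [323.  39.] ((325.5, 63.5), (127.0, 103.0), 90.0) [ 0.5321 -0.381   0.137 ]
lug 0.46 [316.  16.] ((325.0, 13.0), (26.0, 120.0), 90.0) [ 0.5325 -0.3673  0.137 ]
grip 0.73 [326.  73.] ((326.0, 63.5), (127.0, 32.0), 90.0) [ 0.5284 -0.3982  0.076 ]
socket 0.91 [327.  38.] ((325.0, 63.5), (127.0, 102.0), 90.0) [ 0.5379 -0.3747  0.08  ]
socket 0.52 [314.  16.] ((325.5, 13.0), (26.0, 119.0), 90.0) [ 0.5345 -0.3574  0.08  ]
[(array([309., 193.]), 0.79)] [303.80262409 186.29813037] [325.36777925 201.09639263]
[(array([331., 213.]), 0.81)] [334.10464657 201.33674262] [308.07115354 220.40221234]
```

Call:
arm_command(
  commands=[
    [0,0,0,31,2,0,40],
    [0,0,0,31,2.5,0,40],
    [0,0,0,0,0,0,40],
    [0,0,0,0,0,0,40],
  ],
)

```text
t: 31.65
position: [0.5181, -0.4258, 0.2266]
tool_rot: [0.823, 0.567, -0.0, 0.0]
force: [-0.2, -0.6, -0.2]
opening: 0.04
finger_force: 0.0
```

```bash
python3 g.py w10; python3 - <<'E'
from h import *
im=cv2.imread("pics/w10.png");g=im.astype(int)
# black lug top: dark pixels above; blue shell
hsv=cv2.cvtColor(im,cv2.COLOR_BGR2HSV)
bl=cv2.inRange(hsv,(100,110,50),(125,255,255)); n,l,st,c=cv2.connectedComponentsWithStats(bl)
for i in range(1,n):
    if st[i,4]>200: print("blue",st[i],c[i],cv2.minAreaRect(np.argwhere(l==i)[:,::-1].astype(np.float32)))
dk=(im.max(2)<45).astype(np.uint8); dk[230:]=0; n,l,st,c=cv2.connectedComponentsWithStats(dk)
for i in range(1,n):
    if st[i,4]>200: print("dark",st[i],c[i],cv2.minAreaRect(np.argwhere(l==i)[:,::-1].astype(np.float32)))
for p in((.558,-.308,.137),(.518,-.426,.076)): print(proj("wrist",p))
E
```

```text
31.7 [ 0.5178 -0.4265  0.2264] [-0.8057  0.393   0.0024]
toolx 69.07603612143072
red [306 172  30  27 664] [320.4669 184.6476] [ 0.5169 -0.4285  0.076 ] [ -2.0909  -0.1344 150.4066]
knob exp [317.3647 184.11  ]
lug 0.77 [317.  54.] ((320.5, 99.0), (198.0, 99.0), 90.0) [ 0.5517 -0.3322  0.137 ]
grip 0.59 [320. 142.] ((319.5, 135.0), (128.0, 31.0), 90.0) [ 0.5305 -0.3923  0.076 ]
socket 0.58 [322.  56.] ((320.0, 99.5), (199.0, 100.0), 90.0) [ 0.5556 -0.3298  0.08  ]
blue [ 270    0  101   94 5958] [320.28583417  46.51023834] ((320.0, 46.5), (93.0, 100.0), 90.0)
dark [300   0  41  40 773] [316.09184994  10.57309185] ((320.0, 19.5), (39.0, 40.0), 90.0)
[312.59193747   8.10670743]
[320.78987654 181.13692429]
```

Call:
arm_command(
  commands=[
    [0,0,0,-1,0,40,50],
    [0,0,0,0,0,45,50],
    [0,0,0,0,0,45,50],
    [0,0,0,0,0,30,50],
    [0,0,0,0,0,9,50],
    [0,0,0,0,0,0,20],
    [0,0,0,0,0,0,20],
    [0,0,0,0,0,0,20],
    [0,0,0,0,0,0,20],
  ],
)

```text
t: 32.75
position: [0.518, -0.4281, 0.0588]
tool_rot: [0.824, 0.567, -0.0, 0.001]
force: [-1.3, -2.3, 0.7]
opening: 0.0252
finger_force: 59.0
```

```bash
python3 e.py; python3 -c "
import numpy as np
h=lambda f:(85*np.cos(f)-4*np.sin(f),85*np.sin(f)+4*np.cos(f))
for a in np.arange(0,.95,.1):
    p,q=h(a),h(a+.1);print(round(a+.1,1),round(p[0]-q[0],1),round(q[1]-p[1],1))"
```

```text
32.75 [ 0.51795196 -0.42810007  0.05875415] r 0.4254927919310781 postang -93.7121454219573 toolx 69.04747123336826 [-1.25397991 -2.31061972  0.67274969] 0.025209160056019697 58.98252189159393
0.1 0.8 8.5
0.2 1.7 8.3
0.3 2.5 8.1
0.4 3.3 7.8
0.5 4.1 7.5
0.6 4.8 7.0
0.7 5.5 6.5
0.8 6.1 5.9
0.9 6.6 5.3
1.0 7.1 4.6
```

Call:
arm_command(
  commands=[
    [0,0,0,0.8,0,-8.5,20],
    [0,0,0,1.7,0,-8.3,20],
    [0,0,0,2.5,0,-8.1,20],
    [0,0,0,3.3,0,-7.8,20],
    [0,0,0,0,0,0,20],
  ],
)

```text
t: 33.25
position: [0.521, -0.4193, 0.0914]
tool_rot: [0.824, 0.567, 0.0, 0.001]
force: [-0.7, -2.1, -3.8]
opening: 0.0251
finger_force: 59.1
```

Call:
arm_command(
  commands=[
    [0,0,0,4.1,0,-7.5,20],
    [0,0,0,4.8,0,-7,20],
    [0,0,0,5.5,0,-6.5,20],
    [0,0,0,6.1,0,-5.9,20],
    [0,0,0,0,0,0,20],
  ],
)

```text
t: 33.75
position: [0.5283, -0.3993, 0.1177]
tool_rot: [0.824, 0.567, 0.0, 0.0]
force: [-0.3, 2.5, -4.7]
opening: 0.025
finger_force: 59.5
```

Call:
arm_command(
  commands=[
    [0,0,0,6,0,-5,20],
    [0,0,0,0,0,0,20],
    [0,0,0,0,0,0,20],
  ],
)

```text
t: 34.05
position: [0.5298, -0.3944, 0.1217]
tool_rot: [0.824, 0.567, 0.0, -0.0]
force: [-1.2, 2.0, -2.7]
opening: 0.0252
finger_force: 59.8
```

Call:
arm_command(
  commands=[
    [0,0,0,0,0,0,50],
    [0,0,0,0,0,0,50],
    [0,0,0,0,0,0,50],
    [0,0,0,0,0,-25,50],
    [0,0,0,0,0,-40,50],
    [0,0,0,0,0,-40,50],
    [0,0,0,0,0,0,50],
    [0,0,0,0,0,0,50],
  ],
)

```text
t: 34.85
position: [0.5303, -0.3952, 0.2276]
tool_rot: [0.824, 0.567, 0.0, 0.001]
force: [0.8, -0.8, -1.0]
opening: 0.0497
finger_force: 0.0
```

```bash
python3 e.py; cat > k.py <<'E'
from h import *
np.set_printoptions(precision=4,suppress=True)
rs=[]
def red(im):
    hsv=cv2.cvtColor(im,cv2.COLOR_RGB2HSV)
    return cv2.connectedComponentsWithStats(cv2.inRange(hsv,(0,120,50),(8,255,255))|cv2.inRange(hsv,(172,120,50),(180,255,255)))
import sys
ex=np.array(eval(sys.argv[1]))
for c in("scene","side","wrist"):
    im=snap(c,"k_"+c); e=proj(c,ex); n,l,st,k=red(im)
    b=[(np.hypot(*(k[i]-e)),st[i],k[i]) for i in range(1,n) if st[i,4]>15]
    if b:
        b=min(b,key=lambda t:t[0]); print(c,e,b)
        if b[0]<60 and c!="wrist" or (c=="wrist" and b[0]<60): rs.append(ray(c,b[2]))
print(tri(rs))
E
python3 k.py "(.530,-.394,.141)"
```

```text
34.85 [ 0.53025062 -0.39517649  0.22755733] r 0.3919732390990244 postang -92.2296050842443 toolx 69.04292047578858 [ 0.8478428  -0.82240047 -0.98505651] 0.04968578020730485 0.0
scene [167.2593 214.6669] (np.float64(11.999285803880358), array([156, 221,   8,   7,  45], dtype=int32), array([159.5556, 223.8667]))
side [243.0206 132.6728] (np.float64(4.41823995919146), array([241, 135,   6,   5,  27], dtype=int32), array([243.4074, 137.0741]))
wrist [321.2177 206.3213] (np.float64(15.05313512647783), array([306, 206,  32,  32, 804], dtype=int32), array([321.4938, 221.3719]))
[ 0.5206 -0.4178  0.1089]
```

```bash
python3 - <<'E'
from h import *
np.set_printoptions(precision=2,suppress=True)
for c,names,roi in(("scene",("scene1","k_scene"),(slice(190,280),slice(140,260))),("side",("side0","k_side"),(slice(120,220),slice(220,290)))):
    for n in names:
        im=cv2.imread(f"pics/{n}.png"); hsv=cv2.cvtColor(im,cv2.COLOR_BGR2HSV)
        m=cv2.inRange(hsv,(100,110,50),(125,255,255)); z=np.zeros_like(m); z[roi]=m[roi]
        ys,xs=np.nonzero(z); print(c,n,len(xs),xs.mean(),ys.mean(),xs.min(),xs.max(),ys.min(),ys.max())
im=cv2.imread("pics/k_wrist.png"); hsv=cv2.cvtColor(im,cv2.COLOR_BGR2HSV)
bl=cv2.inRange(hsv,(100,110,50),(125,255,255)); n,l,st,c=cv2.connectedComponentsWithStats(bl)
for i in range(1,n):
    if st[i,4]>200: print("blue",st[i],c[i])
dk=(im.max(2)<45).astype(np.uint8); dk[240:]=0; n,l,st,c=cv2.connectedComponentsWithStats(dk)
for i in range(1,n):
    if st[i,4]>200: print("dark",st[i],c[i])
s=np.array((.5633,-.3084)); ux=np.array((.357,.934)); uy=np.array((.934,-.357))
for z in(.093,.137):
  for a,b in((-22,-13),(-22,13),(22,13),(22,-13)): print(z,a,b,proj("wrist",[*(s+(a*ux+b*uy)/1000),z]))
E
```

```text
scene scene1 473 200.2642706131078 240.19661733615223 185 216 222 255
scene k_scene 440 201.025 240.1909090909091 185 217 222 255
side side0 464 255.1551724137931 183.2155172413793 237 289 153 219
side k_side 290 247.41379310344828 164.5103448275862 237 261 154 184
blue [ 273   16  101  117 6886] [322.45  69.8 ]
dark [304  53  39  45 226] [325.64  86.65]
0.093 -22 -13 [305.14 101.28]
0.093 -22 13 [338.5  101.23]
0.093 22 13 [339.49  38.58]
0.093 22 -13 [304.14  38.65]
0.137 -22 -13 [302.18 104.05]
0.137 -22 13 [341.76 104.  ]
0.137 22 13 [343.18  29.03]
0.137 22 -13 [300.76  29.1 ]
```

The handle only stayed up about 0.4 rad: the stiff pinch rocked the coupler instead of pivoting. I'll pinch again and turn the tool together with the handle about its hinge.

Call:
arm_command(
  commands=[
    [0,0,0,-26,0,20,50],
    [0,0,0,0,0,40,50],
    [0,0,0,0,0,40,50],
    [0,0,0,0,0,30,50],
    [0,0,0,0,0,12,50],
    [0,0,0,0,0,0,20],
    [0,0,0,0,0,0,20],
    [0,0,0,0,0,0,20],
    [0,0,0,0,0,0,20],
  ],
)

```text
t: 35.9
position: [0.521, -0.4192, 0.086]
tool_rot: [0.824, 0.567, 0.0, 0.001]
force: [0.7, 2.8, -1.0]
opening: 0.0253
finger_force: 59.1
```

Call:
arm_command(
  commands=[
    [0,-2.5,0,0.6,0,-3.3,20],
    [0,-4.5,0,1.2,0,-6,20],
    [0,-4.5,0,1.2,0,-6,20],
    [0,-4.5,0,1.2,0,-6,20],
    [0,0,0,0,0,0,20],
  ],
)

```text
t: 36.4
position: [0.5239, -0.4128, 0.1075]
tool_rot: [0.815, 0.562, -0.115, 0.081]
force: [-3.0, -3.1, 4.8]
opening: 0.0253
finger_force: 59.5
```

Call:
arm_command(
  commands=[
    [0,-4.5,0,1.2,0,-6,20],
    [0,-4.5,0,1.2,0,-6,20],
    [0,-3,0,0.8,0,-4,20],
    [0,0,0,0,0,0,20],
    [0,0,0,0,0,0,20],
  ],
)

```text
t: 36.9
position: [0.5262, -0.4062, 0.1208]
tool_rot: [0.8, 0.55, -0.199, 0.138]
force: [-2.6, -3.2, 6.9]
opening: 0.0252
finger_force: 59.8
```

Call:
arm_command(
  commands=[
    [0,0,0,0,0,0,50],
    [0,0,0,0,0,0,50],
    [0,0,0,0,0,0,50],
    [0,0,0,0,0,-35,50],
    [0,0,0,0,0,-40,50],
    [0,7,0,0,0,-25,50],
    [0,7,0,0,0,0,50],
    [0,7,0,0,0,0,50],
    [0,7,0,0,0,0,50],
    [0,0,0,0,0,0,50],
  ],
)

```text
t: 37.9
position: [0.5419, -0.3636, 0.2076]
tool_rot: [0.825, 0.565, 0.001, -0.001]
force: [1.1, -0.4, 0.3]
opening: 0.0502
finger_force: 0.0
```

```bash
python3 e.py; python3 k.py "(.530,-.394,.141)"
```

```text
37.9 [ 0.5418808  -0.36362634  0.20758675] r 0.36014452580952055 postang -90.57579223171867 toolx 68.85663387855153 [ 1.116231   -0.36999833  0.30442033] 0.05022032807816488 0.0
scene [167.2593 214.6669] (np.float64(1.0628426746627022), array([163, 212,   8,   7,  48], dtype=int32), array([166.25, 215.  ]))
side [243.0206 132.6728] (np.float64(0.17313147454801456), array([240, 130,   7,   6,  32], dtype=int32), array([243.1875, 132.7188]))
wrist [320.6378 263.1006] (np.float64(1.1238813467497817), array([ 303,  244,   39,   39, 1191], dtype=int32), array([321.754 , 262.9698]))
[ 0.5293 -0.3959  0.1395]
```

Call:
arm_command(
  commands=[
    [0,0,0,30,0,0,50],
    [0,0,0,29,0,0,50],
    [0,0,0,0,0,40,50],
    [0,0,0,0,0,40,50],
    [0,0,0,0,0,27,50],
    [0,0,0,0,0,0,15],
    [0,0,0,0,0,0,15],
    [0,0,0,0,0,0,15],
    [0,0,0,0,0,0,15],
  ],
)

```text
t: 38.95
position: [0.5641, -0.3064, 0.1018]
tool_rot: [0.824, 0.567, 0.0, 0.001]
force: [-0.2, 0.4, -8.6]
opening: 0.0253
finger_force: 61.5
```

Call:
arm_command(
  commands=[
    [0,0,0,0,0,-10,15],
    [0,0,0,0,0,-15,15],
    [0,0,0,0,0,-15,15],
    [0,0,0,0,0,0,15],
  ],
)

```text
t: 39.35
position: [0.5647, -0.3071, 0.1436]
tool_rot: [0.824, 0.567, 0.001, 0.002]
force: [0.3, -0.2, -8.1]
opening: 0.0255
finger_force: 61.7
```

Coupler lifted: the scale reads 8 N and the handle is up. Next I measure ball against stand ball with the same cameras, so that only their difference matters.

Call:
arm_command(
  commands=[
    [0,0,0,0,0,-30,15],
    [0,0,0,0,0,-40,15],
    [0,0,0,0,0,-40,15],
    [0,0,0,0,0,0,15],
    [0,0,0,0,0,0,15],
  ],
)

```text
t: 39.85
position: [0.5639, -0.3065, 0.2505]
tool_rot: [0.824, 0.567, 0.0, 0.0]
force: [0.1, -0.2, -9.7]
opening: 0.0255
finger_force: 62.3
```

```bash
python3 - <<'E'
from h import *
np.set_printoptions(precision=4,suppress=True)
s,r=state();print(s["position"])
B=(.5653,-.0861,.096);S=(.5628,-.3086,.060)
out=[]
for c in("scene","side"):
    im=snap(c,"q_"+c)
    for lab in("ball","stand_ball"):
        print(c,lab,[(np.round(d["uv"],1),round(d["p"],2),int(d["pixels"].sum())) for d in ctrl.trace(c,lab)[:3]])
    for n,p in(("B",B),("S",S)):
        u=proj(c,p);print(c,n,u); x,y=np.round(u).astype(int)
        out.append(cv2.resize(im[y-20:y+20,x-26:x+27],(400,300),interpolation=cv2.INTER_CUBIC)); print((x-26,y-20))
cv2.imwrite("pics/q.png",np.vstack([np.hstack(out[:2]),np.hstack(out[2:])])[:,:,::-1])
E
```

```text
[ 0.5639 -0.3065  0.2505]
scene ball [(array([292. , 216.4]), 0.56, 3943)]
scene stand_ball [(array([211.4, 247. ]), 0.95, 1488)]
scene B [271.6618 210.4213]
(np.int64(246), np.int64(190))
scene S [202.0687 236.2137]
(np.int64(176), np.int64(216))
side ball [(array([299.1, 215. ]), 0.61, 4918)]
side stand_ball [(array([249.4, 181.8]), 0.59, 974)]
side B [281.2525 188.5369]
(np.int64(255), np.int64(169))
side S [248.6767 166.1329]
(np.int64(223), np.int64(146))
```

View pics/q.png

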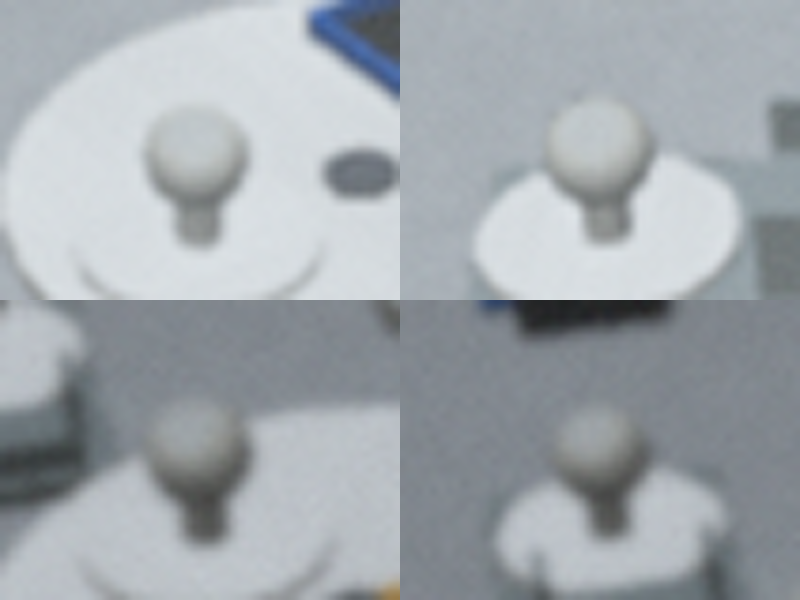

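All four balls are clear: turntable ball at (197,154) in the scene crop and (197,450) in the side crop, stand ball at (597,148) and (601,453).

```bash
python3 - <<'E'
from h import *
np.set_printoptions(precision=4,suppress=True)
f=lambda u,v,o:np.array([(u+.5)/7.547-.5+o[0],(v+.5)/7.5-.5+o[1]])
B=(f(197,154,(246,190)),f(197.5,150,(255,169)));S=(f(197.5,148,(176,216)),f(201.5,153,(223,146)))
tb=tri([ray("scene",B[0]),ray("side",B[1])]);ts=tri([ray("scene",S[0]),ray("side",S[1])])
print(tb,ts,tb-ts)
zb=[atz(c,B[i],.096) for i,c in enumerate(("scene","side"))];zs=[atz(c,S[i],.060) for i,c in enumerate(("scene","side"))]
print(zb,zs,np.mean(zb,0)-np.mean(zs,0))
s,r=state();d=(np.mean(zb,0)-np.mean(zs,0)+tb-ts)/2;d[2]=0
t=np.array([.5641,-.3064,0])+d; t[2]=s["position"][2]; print(t,r.inv().apply(t-s["position"])*1000)
E
```

```text
[ 0.5667 -0.0862  0.0973] [ 0.5602 -0.3085  0.0607] [0.0065 0.2223 0.0367]
[array([ 0.5636, -0.0854,  0.096 ]), array([ 0.5667, -0.0869,  0.096 ])] [array([ 0.558 , -0.3084,  0.06  ]), array([ 0.5607, -0.3083,  0.06  ])] [0.0058 0.2222 0.036 ]
[ 0.5703 -0.0842  0.2496] [209.7055 -72.9525   0.2336]
```

Call:
arm_command(
  commands=[
    [0,0,0,30,-10,0,15],
    [0,0,0,30,-10,0,15],
    [0,0,0,30,-10,0,15],
    [0,0,0,30,-10,0,15],
    [0,0,0,30,-11,0,15],
    [0,0,0,30,-11,0,15],
    [0,0,0,30,-11,0,15],
    [0,0,0,0,0,0,15],
    [0,0,0,0,0,0,15],
    [0,0,0,0,0,0,15],
  ],
)

```text
t: 41.15
position: [0.5706, -0.0846, 0.2505]
tool_rot: [0.824, 0.567, -0.0, -0.0]
force: [0.3, -0.8, -7.7]
opening: 0.0253
finger_force: 62.2
```

```bash
python3 - <<'E'
from h import *
s,r=state();t=np.array([.5703,-.0842,.1378]);print(s["position"],r.inv().apply(t-s["position"])*1000,s["force"],s["tool_rot"])
E
```

```text
[ 0.57062071 -0.08455966  0.25050795] [  0.25284196  -0.39565465 112.70800203] [ 0.3168363  -0.76264867 -7.73388065] [ 8.23960392e-01  5.66647361e-01 -1.97810089e-04 -3.90558189e-05]
```

Within half a millimetre. Lowering in stages.

Call:
arm_command(
  commands=[
    [0,0,0,0,0,20,15],
    [0,0,0,0,0,20,15],
    [0,0,0,0,0,10,15],
    [0,0,0,0,0,8,15],
    [0,0,0,0,0,0,15],
  ],
)

```text
t: 41.65
position: [0.5704, -0.0844, 0.1921]
tool_rot: [0.824, 0.567, -0.0, -0.0]
force: [-0.8, -0.4, -8.4]
opening: 0.0255
finger_force: 62.1
```

Call:
arm_command(
  commands=[
    [0,0,0,0,0,8,15],
    [0,0,0,0,0,8,15],
    [0,0,0,0,0,0,15],
  ],
)

```text
t: 41.95
position: [0.5702, -0.0839, 0.1758]
tool_rot: [0.824, 0.567, -0.0, -0.001]
force: [0.2, -0.7, -9.0]
opening: 0.0253
finger_force: 62.1
```

Call:
arm_command(
  commands=[
    [0,0,0,0,0,8,15],
    [0,0,0,0,0,8,15],
    [0,0,0,0,0,8,15],
    [0,0,0,0,0,0,15],
  ],
)

```text
t: 42.35
position: [0.57, -0.0839, 0.1515]
tool_rot: [0.824, 0.567, -0.001, -0.001]
force: [-0.7, -0.4, -7.6]
opening: 0.0254
finger_force: 62.1
```

Call:
arm_command(
  commands=[
    [0,0,0,0,0,6,15],
    [0,0,0,0,0,4,15],
    [0,0,0,0,0,2,15],
    [0,0,0,0,0,0,15],
  ],
)

```text
t: 42.75
position: [0.5706, -0.0841, 0.1406]
tool_rot: [0.824, 0.567, -0.0, -0.0]
force: [0.3, 0.2, -7.6]
opening: 0.0251
finger_force: 62.1
```

Call:
arm_command(
  commands=[
    [0,0,0,0,0,1.5,15],
    [0,0,0,0,0,0,15],
    [0,0,0,0,0,0,15],
  ],
)

```text
t: 43.05
position: [0.5707, -0.0841, 0.1394]
tool_rot: [0.824, 0.567, 0.0, 0.0]
force: [-0.5, -0.2, -7.8]
opening: 0.0253
finger_force: 62.1
```

Call:
arm_command(
  commands=[
    [0,0,0,0,0,1,15],
    [0,0,0,0,0,0,15],
    [0,0,0,0,0,0,15],
  ],
)

```text
t: 43.35
position: [0.5707, -0.0841, 0.1383]
tool_rot: [0.824, 0.567, -0.0, -0.0]
force: [-0.5, 0.3, -8.7]
opening: 0.0253
finger_force: 62.1
```

Call:
arm_command(
  commands=[
    [0,0,0,0,0,1,15],
    [0,0,0,0,0,0,15],
    [0,0,0,0,0,0,15],
  ],
)

```text
t: 43.65
position: [0.5707, -0.0841, 0.1373]
tool_rot: [0.824, 0.567, -0.0, -0.0]
force: [0.5, 0.4, -8.5]
opening: 0.0252
finger_force: 62.1
```

Call:
arm_command(
  commands=[
    [0,0,0,0,0,1,15],
    [0,0,0,0,0,0,15],
    [0,0,0,0,0,0,15],
  ],
)

```text
t: 43.95
position: [0.5708, -0.0841, 0.1364]
tool_rot: [0.824, 0.567, 0.0, 0.0]
force: [0.3, -1.0, -5.9]
opening: 0.0254
finger_force: 62.4
```

Call:
arm_command(
  commands=[
    [0,0,0,0,0,1,15],
    [0,0,0,0,0,0,15],
    [0,0,0,0,0,0,15],
  ],
)

```text
t: 44.25
position: [0.571, -0.0842, 0.1363]
tool_rot: [0.824, 0.567, 0.0, 0.001]
force: [-3.3, -0.4, 7.4]
opening: 0.0255
finger_force: 64.0
```

Call:
arm_command(
  commands=[
    [0,0,0,0,0,0,50],
    [0,0,0,0,0,0,50],
    [0,0,0,0,0,0,50],
    [0,0,0,0,0,-30,50],
    [0,0,0,0,0,-40,50],
    [0,0,0,0,0,-45,50],
    [0,0,0,-30,0,0,0],
    [0,0,0,-30,0,0,0],
    [0,0,0,-30,0,0,0],
    [0,0,0,0,0,0,0],
  ],
)

```text
t: 45.25
position: [0.5376, -0.1707, 0.2503]
tool_rot: [0.825, 0.566, -0.0, 0.0]
force: [0.0, 0.6, -0.3]
opening: 0.0001
finger_force: 0.0
```

```bash
python3 e.py; python3 k.py "(.533,-.174,.1756)"; python3 - <<'E'
from h import *
for c in("scene","side"):
    im=cv2.imread(f"pics/k_{c}.png");hsv=cv2.cvtColor(im,cv2.COLOR_BGR2HSV)
    bl=cv2.inRange(hsv,(100,110,50),(125,255,255)); n,l,st,k=cv2.connectedComponentsWithStats(bl)
    for i in range(1,n):
        if st[i,4]>60: print(c,st[i],k[i])
    b=np.array([.566,-.0861]); 
    # expected shell corners at seated height: shell half 32, underside z=.056
    ux=np.array((.357,.934)); uy=np.array((.934,-.357)); pts=[proj(c,[*(b+(x*ux+y*uy)/1000),z]) for x in(-45,45) for y in(-45,45) for z in(.056,)]+[proj(c,[*(b+(x*ux+y*uy)/1000),.129]) for x in(-32,32) for y in(-32,32)]
    print("exp bbox",np.min(pts,0),np.max(pts,0))
E
```

```text
45.25 [ 0.53764754 -0.17069332  0.25031992] r 0.1673776208068346 postang -92.68899790006823 toolx 68.89502613958966 [ 0.01634013  0.56305144 -0.28470732] 7.576258928267886e-05 0.0
scene [239.8926 189.5131] (np.float64(0.536757222977774), array([236, 187,   8,   7,  42], dtype=int32), array([239.6667, 190.    ]))
side [273.7723 150.7686] (np.float64(0.7388510799781328), array([270, 148,   7,   7,  40], dtype=int32), array([273.1  , 151.075]))
wrist [316.2769 222.3624] (np.float64(4.839927058995421), array([ 302,  202,   39,   38, 1197], dtype=int32), array([320.7703, 220.5639]))
[ 0.5355 -0.1747  0.1751]
scene [    0     0   101   139 12232] [44.88955199 67.46877044]
scene [269   0   7  28 171] [271.94736842  13.59064327]
scene [315   0   9  24 176] [319.23295455  11.25568182]
scene [  314     0   146    92 10106] [384.66406095  43.89738769]
scene [ 510    0  130   85 7151] [590.45615998  41.07691232]
scene [ 253   36   26   63 1358] [266.01178203  66.85051546]
scene [502  59  32  30 299] [520.81270903  73.05016722]
scene [536  73 104  56 900] [569.37        92.06222222]
scene [ 98  94  12  30 145] [103.6137931  108.70344828]
scene [543 169  66  49 963] [581.18172378 197.02596054]
scene [288 186  31  29 127] [300.92125984 199.37795276]
scene [258 198  28  31 364] [270.09340659 214.18681319]
scene [323 205  21  17  93] [333.76344086 214.93548387]
exp bbox [257.36031308 195.9213617 ] [286.58050628 229.77288202]
side [ 362    0   43   74 2470] [381.80080972  34.37773279]
side [ 464    0   71  125 5358] [500.08100037  47.94158268]
side [ 588    0   52   89 2781] [616.22977346  36.27544049]
side [634 170   6  17  62] [637.27419355 179.48387097]
side [265 175  27  35 401] [277.23441397 188.17456359]
side [290 201  66  47 401] [322.41645885 228.04738155]
exp bbox [265.28724767 172.37817273] [299.16658312 210.19711656]
```

Call:
arm_command(
  commands=[
    [0,0,0,-5,0,30,0],
    [0,0,0,0,0,25,0],
    [0,0,0,0,0,5,0],
    [0,0,0,-4.5,0,4,0],
    [0,0,0,-6.1,0,5.9,0],
    [0,0,0,-5.5,0,6.5,0],
    [0,0,0,-4.8,0,7,0],
    [0,0,0,0,0,0,0],
  ],
)

```text
t: 46.2
position: [0.529, -0.193, 0.1665]
tool_rot: [0.824, 0.566, -0.0, -0.0]
force: [1.0, -0.6, -0.0]
opening: 0.0001
finger_force: 0.0
```

Call:
arm_command(
  commands=[
    [0,0,0,-4.1,0,7.5,0],
    [0,0,0,-3.3,0,7.8,0],
    [0,0,0,-2.5,0,8.1,0],
    [0,0,0,-1.7,0,8.3,0],
    [0,0,0,0,0,0,0],
  ],
)

```text
t: 46.7
position: [0.5244, -0.2029, 0.1337]
tool_rot: [0.824, 0.567, -0.0, -0.001]
force: [-0.4, 0.4, 0.3]
opening: 0.0001
finger_force: 0.0
```

Call:
arm_command(
  commands=[
    [0,0,0,-1,0,4,0],
    [0,0,0,0,0,3,0],
    [0,0,0,0,0,0,0],
  ],
)

```text
t: 47.0
position: [0.5247, -0.2039, 0.1279]
tool_rot: [0.824, 0.567, -0.0, -0.0]
force: [0.5, 0.6, 0.9]
opening: -0.0004
finger_force: 0.0
```

Call:
arm_command(
  commands=[
    [0,0,0,0,0,1,0],
    [0,0,0,0,0,0,0],
  ],
)

```text
t: 47.2
position: [0.5248, -0.204, 0.1272]
tool_rot: [0.824, 0.567, 0.0, 0.0]
force: [-0.7, 0.2, 0.2]
opening: -0.0
finger_force: 0.1
```

Call:
arm_command(
  commands=[
    [0,0,0,0,0,1,0],
    [0,0,0,0,0,0,0],
  ],
)

```text
t: 47.4
position: [0.5248, -0.2041, 0.1262]
tool_rot: [0.824, 0.567, 0.0, 0.0]
force: [-0.5, -0.2, 0.3]
opening: 0.0001
finger_force: 0.2
```

```bash
python3 k.py "(.5207,-.2047,.112)"
```

```text
scene [230.3263 207.1023] (np.float64(0.34146441813482614), array([227, 205,   7,   6,  34], dtype=int32), array([230.4706, 207.4118]))
side [273.6488 162.4743] (np.float64(1.3298431218800024), array([270, 160,   7,   5,  25], dtype=int32), array([272.48, 161.84]))
wrist [313.92   256.4976] (np.float64(12.84848465284687), array([ 296,  232,   53,   33, 1136], dtype=int32), array([322.7262, 247.1417]))
[ 0.5258 -0.2036  0.1144]
```

Call:
arm_command(
  commands=[
    [0,0,0,0,0,1,0],
    [0,0,0,0,0,0,0],
    [0,0,0,0,0,0,0],
  ],
)

```text
t: 47.85
position: [0.5249, -0.2042, 0.1255]
tool_rot: [0.824, 0.567, 0.0, 0.0]
force: [-1.3, -1.0, 4.7]
opening: -0.0001
finger_force: 2.5
```

Call:
arm_command(
  commands=[
    [0,0,0,0,0,1,0],
    [0,0,0,0,0,0,0],
    [0,0,0,0,0,0,0],
  ],
)

```text
t: 48.15
position: [0.525, -0.2047, 0.1247]
tool_rot: [0.824, 0.567, -0.0, 0.001]
force: [-1.2, -2.4, 7.9]
opening: 0.0001
finger_force: 3.6
```

Call:
arm_command(
  commands=[
    [0,0,0,0,0,1,0],
    [0,0,0,0,0,0,0],
    [0,0,0,0,0,0,0],
  ],
)

```text
t: 48.45
position: [0.5251, -0.2051, 0.1239]
tool_rot: [0.824, 0.567, -0.0, 0.001]
force: [-3.1, -5.4, 8.9]
opening: -0.0001
finger_force: 4.6
```

Call:
arm_command(
  commands=[
    [0,0,0,0,0,-30,0],
    [0,0,0,0,0,-45,0],
    [0,0,0,0,0,-45,0],
    [0,0,0,0,0,-45,0],
    [0,0,0,-30,-20,-20,0],
    [0,0,0,-40,-20,0,0],
    [0,0,0,0,0,0,0],
    [0,0,0,0,0,0,0],
  ],
)

```text
t: 49.25
position: [0.4619, -0.2555, 0.3082]
tool_rot: [0.824, 0.566, 0.0, -0.0]
force: [0.8, 0.9, -0.4]
opening: 0.0001
finger_force: 0.0
```

```bash
python3 e.py; python3 k.py "(.5207,-.2047,.112)"; python3 k.py "(.667,.0257,.08)"; python3 - <<'E'
from h import *
np.set_printoptions(precision=4,suppress=True)
for c in("scene","side","wrist"):
    im=cv2.imread(f"pics/k_{c}.png");hsv=cv2.cvtColor(im,cv2.COLOR_BGR2HSV)
    m=cv2.inRange(hsv,(10,90,60),(28,255,255)); n,l,st,k=cv2.connectedComponentsWithStats(m)
    print(c,[(k[i].round(1),st[i,4]) for i in range(1,n) if 8<st[i,4]<400 and 120<k[i][1]<260 and 250<k[i][0]<420] if c!="wrist" else [(k[i].round(1),st[i,2:],atz(c,k[i],.133)[:2]) for i in range(1,n) if st[i,4]>20])
    print([(np.round(d["uv"]),round(d["p"],2)) for d in ctrl.recognise(c,"holder1_mid")])
    # expected cutter positions in tray at detent angle
    for y in(-60,60):
        a=np.radians(103.5); p=np.array([.5455,-.0035])+.085*np.array([np.cos(a),np.sin(a)])+y/1000*np.array([-np.sin(a),np.cos(a)])
        print("exp cutter",p,proj(c,[*p,.133]))
E
```

```text
49.25 [ 0.46193574 -0.25554     0.30820163] r 0.2655318150178409 postang -108.34302073183663 toolx 68.95313031315905 [ 0.84711294  0.85481783 -0.41819587] 0.0001242191141544141 0.0
scene [230.3263 207.1023] (np.float64(0.21532464879972638), array([228, 204,   6,   7,  37], dtype=int32), array([230.5405, 207.0811]))
side [273.6488 162.4743] (np.float64(1.1898399973425178), array([270, 160,   7,   5,  26], dtype=int32), array([272.6154, 161.8846]))
wrist [358.5281 101.9551] (np.float64(5.768095710097074), array([350,  86,  28,  28, 627], dtype=int32), array([363.4864,  99.008 ]))
[ 0.5251 -0.2044  0.1154]
scene [317.7401 223.9136] (np.float64(0.6479003591114828), array([316, 216,   6,  16,  58], dtype=int32), array([318.1724, 223.431 ]))
side [271.4844 224.3969] (np.float64(1.216673185310453), array([269, 218,   6,  17,  75], dtype=int32), array([271.5067, 225.6133]))
wrist [ 439.5456 -269.1635] (np.float64(346.3472023593132), array([ 508,   17,   81,   86, 2151], dtype=int32), array([548.0716,  59.7415]))
[0.6675 0.028  0.0796]
scene [(array([292.4, 245.6]), np.int32(108)), (array([335. , 243.7]), np.int32(55))]
[]
exp cutter [0.584  0.0932] [326.324 191.464]
exp cutter [0.4673 0.0651] [303.5375 176.0482]
side [(array([333.7, 196.2]), np.int32(9)), (array([307.2, 210.2]), np.int32(15)), (array([303.2, 249.9]), np.int32(146))]
[(array([204., 208.]), 0.16)]
exp cutter [0.584  0.0932] [308.7085 210.8598]
exp cutter [0.4673 0.0651] [336.8492 191.0489]
wrist []
[]
exp cutter [0.584  0.0932] [ 301.4249 -450.183 ]
exp cutter [0.4673 0.0651] [ 151.4968 -274.6716]
```

Call:
arm_command(
  commands=[
    [0,0,0,38,-10,-10,0],
    [0,0,0,38,-10,0,0],
    [0,0,0,38,-10,0,0],
    [0,0,0,38,-10,0,0],
    [0,0,0,38,-9,0,0],
    [0,0,0,38,-9,0,0],
    [0,0,0,0,0,0,0],
    [0,0,0,0,0,0,0],
  ],
)

```text
t: 50.5
position: [0.4898, -0.0207, 0.3182]
tool_rot: [0.823, 0.568, -0.0, 0.0]
force: [-0.5, -1.2, 0.6]
opening: 0.0001
finger_force: 0.0
```

```bash
python3 - <<'E'
from h import *
np.set_printoptions(precision=4,suppress=True)
print("knob0",tri([ray("scene",(157.3,232.3)),ray("side",(244.3,143.5))]))
im=snap("wrist","fin"); C=ctrl.calibration("wrist"); hsv=cv2.cvtColor(im,cv2.COLOR_RGB2HSV)
print(ctrl.observe()["position"])
m=cv2.inRange(hsv,(10,90,60),(28,255,255)); n,l,st,k=cv2.connectedComponentsWithStats(m)
for i in range(1,n):
    if st[i,4]>25: print("brass",k[i],st[i],atz("wrist",k[i],.135,C)[:2])
m=cv2.inRange(hsv,(0,120,50),(8,255,255))|cv2.inRange(hsv,(172,120,50),(180,255,255)); n,l,st,k=cv2.connectedComponentsWithStats(m)
for i in range(1,n):
    if st[i,4]>25: print("red",k[i],st[i],atz("wrist",k[i],.1,C)[:2])
m=cv2.inRange(hsv,(100,110,50),(125,255,255)); n,l,st,k=cv2.connectedComponentsWithStats(m)
for i in range(1,n):
    if st[i,4]>200: print("blue",k[i],st[i])
for y in(-60,60):
    a=np.radians(103.5); p=np.array([.5455,-.0035])+.085*np.array([np.cos(a),np.sin(a)])+y/1000*np.array([-np.sin(a),np.cos(a)])
    print("exp",p,proj("wrist",[*p,.135],C))
print("post",proj("wrist",(.667,.0257,.1),C))
E
```

```text
knob0 [ 0.5146 -0.4285  0.0764]
[ 0.4897 -0.0215  0.3182]
brass [530.0659  13.0354] [512   0  38  29 819] [0.7043 0.0447]
brass [382.3596  15.691 ] [375   8  15  17 178] [0.5881 0.0883]
brass [494.2278  33.7104] [482  24  25  20 259] [0.6735 0.0402]
brass [280.1915  73.1702] [274  67  13  13 141] [0.4889 0.0777]
red [468.1101  57.317 ] [449  45  39  24 672] [0.6625 0.0273]
red [548.6502 235.1226] [ 517  206   66   60 1435] [ 0.7053 -0.1918]
red [403.1173 299.1698] [392 289  23  20 324] [ 0.5249 -0.2159]
blue [317.4469  67.3576] [ 222    0  203  147 1882]
blue [371.1611 182.4846] [364 148  16  70 844]
blue [409.7693 194.0613] [ 383  167   69   76 2367]
exp [0.584  0.0932] [376.0547  11.637 ]
exp [0.4673 0.0651] [263.9266  95.9038]
post [473.0351  57.1846]
```

```bash
python3 - <<'E'
from h import *
np.set_printoptions(precision=4,suppress=True)
print("knob s+s",tri([ray("scene",(230.54,207.08)),ray("side",(272.6,161.9))]))
print("knob w+s+s",tri([ray("scene",(230.54,207.08)),ray("side",(272.6,161.9)),ray("wrist",(403.1,299.2))]))
P=(.489,.0777,.133)
rs=[ray("wrist",(280.2,73.2))]
for c in("scene","side"):
    im=snap(c,"f_"+c); e=proj(c,P); hsv=cv2.cvtColor(im,cv2.COLOR_RGB2HSV)
    m=cv2.inRange(hsv,(8,70,50),(30,255,255)); n,l,st,k=cv2.connectedComponentsWithStats(m)
    print(c,e,[(k[i],st[i]) for i in range(1,n) if st[i,4]>5 and np.hypot(*(k[i]-e))<45])
    hs=cv2.cvtColor(im,cv2.COLOR_RGB2HSV)
    red=cv2.inRange(hs,(0,120,50),(8,255,255))|cv2.inRange(hs,(172,120,50),(180,255,255)); n,l,st,k=cv2.connectedComponentsWithStats(red)
    e=proj(c,(.5251,-.2044,.112)); print("knob",e,[k[i] for i in range(1,n) if st[i,4]>10 and np.hypot(*(k[i]-e))<15])
for ph in(0,.05,.1):
    d=42+85*np.cos(ph)-4*np.sin(ph);z=.108+(85*np.sin(ph)+4*np.cos(ph))/1000
    p=np.array([.5661,-.0862])-d/1000*np.array([.359,.933]); print(ph,p,z,[proj(c,[*p,z]) for c in("scene","side","wrist")])
E
```

```text
knob s+s [ 0.5243 -0.2051  0.1149]
knob w+s+s [ 0.5245 -0.205   0.1149]
scene [309.6373 178.3658] [(array([309.5455, 177.7273]), array([309, 175,   2,   6,  11], dtype=int32)), (array([324.8, 191.2]), array([324, 189,   3,   6,  15], dtype=int32))]
knob [230.8388 207.8148] [array([230.4474, 207.0789])]
side [333.3732 195.8134] [(array([333.6   , 195.8667]), array([333, 193,   3,   7,  15], dtype=int32)), (array([307.1667, 209.8889]), array([306, 207,   3,   7,  18], dtype=int32))]
knob [272.5241 162.9553] [array([272.6154, 161.8846])]
0 [ 0.5205 -0.2047] 0.112 [array([230.3108, 207.0696]), array([273.7016, 162.4562]), array([399.3142, 298.1251])]
0.05 [ 0.5206 -0.2044] 0.11624323042958752 [array([230.315 , 205.9249]), array([273.6213, 161.3982]), array([400.126 , 300.0243])]
0.1 [ 0.5208 -0.2039] 0.12046585707609249 [array([230.3892, 204.7812]), array([273.552 , 160.3758]), array([400.9639, 301.798 ])]
```

```bash
python3 -c "
from workcell import ctrl
print(ctrl.finish_job())"
```

```text
the job is handed in; nothing more can be done
None
```

I handed the job in at about 51 s of the 200 s. Both holders I found are upright in the tray, the turntable is in its detent with the post at the yellow mark, and the coupler is seated on the ball with its handle pressed down. I overshot the detent by about 4° and pushed the post back clockwise into it. One holder has shifted about 25 mm along the tray since I placed it. My last check of the detent, the holders and the handle was from camera measurements only, because my picture views were used up; the knob measured 3 mm above its level position, which I took as camera error.

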